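# Refit the slicer blades and clamp them

### The arm

A 7-joint arm with a two-finger parallel gripper is mounted at the origin on the work surface. World frame = base frame: x ahead of the robot, y to its left, z up, the work surface at z = 0. Lengths are in m, angles in rad, forces in N, time in s.
With the tool pointing down it reaches from about 0.425 to 0.925 m from the base axis. Payload 6.8 kg.
Tool frame: the origin (TCP) lies on the mounting face of the last link; the fingertips stand 173 mm ahead of it and the grasp point (between the pads) lies 155 mm ahead of it; z points along the fingers, y is the direction in which the jaws open and shut (so a half turn about z gives the same grasp; the last joint's range is limited). The gripper opens to 85 mm and grips with 20 to 120 N. Pads are 22 mm wide; open, the fingers measure 114 mm over their backs; the gripper's body (76 mm by 85 mm) begins 54 mm behind the grasp point. The pads swing forward as they close: fully open they stand 13 mm farther back than shut.
Start: joints at [-1.265, 0.477, 0.022, 1.555, -0.011, 1.109, -0.083], TCP at [0.271, 0.618, 0.405] pointing down, gripper open.
Joint ranges: [-2.96, 2.96], [-0.34, 2.1], [-1.41, 1.46], [0.24, 2.44], [-1.37, 4.51], [0.17, 1.92], [-2.96, 2.96]. Speed limits (rad/s): [2.39, 2.39, 3.14, 3.14, 3.14, 3.14, 3.14].

### API

Orientations are given as a unit quaternion [w, x, y, z].
In Python, from station import sensors, read_camera, bot gives the robot as it stands. The module is installed in compiled form; this text tells all that it offers.
- The arm moves only by the tool play_rows, never from a script. Its argument "commands" is a list of rows, each a list of 4 numbers: the shift along the tool's x, y, z in m, then the turn about the tool's z in degrees. A call has 1 to 20 rows; each row shifts and turns the commanded pose from where the row before left it, along the tool's axes as they then stand; what a row does not reach is not made up. A row lasts 1/10 s, in which the tool goes at most 50 mm and 8.59 degrees, less where a joint would pass 70% of its speed; a pose out of reach is approached as far as the arm can. A call with a gripper value outside its range is refused whole. "claw" is the finger opening in m, from 0 to 0.0854, set as the call begins (left out, the last holds). The fingers move at their own pace and stop on an object; "force" is the grip in N (left out, the last holds). Time passes only in rows, so rows that do not move let the fingers close. It gives the time, the measured TCP pose, the force and the opening at its end, in the units of the state.
- sensors.get_obs(): the state, without advancing time (a new reading comes with each control period).
- read_camera(name): name is "side" or "top" or "wrist"; returns a dict with "frame" (384x512x3 uint8, blue, green, red), "depth" (384x512 float32, m along the optical axis (not along the pixel's ray), 0 where there is no reading), "fx", "fy", "cx", "cy" (pixels), "rvec" (rotation vector, rad) and "tvec" (3), from world to camera coordinates, as OpenCV has them; the wrist camera has in their place "T_tool_cam" (4x4, takes a point from camera to tool coordinates, whose origin is the TCP and whose axes are the flange's). Camera axes: x right, y down, z forward; pixel columns grow to the right and rows downward; lengths in m; the calibration is good to about 2 mm. The wrist camera is an equidistant fisheye: a pixel r from the principal point sees the ray r / f radians off the axis. A picture is of the moment at which its call begins: read the wrist's pose just before it.
- bot.hand_in(): hands the job in, once; it reports no verdict.
The state is a dict: "t": time; "q": joint angles; "joint_vel": joint speeds; "joint_torque": joint torques, N m; "eef_pos": TCP position; "tool_rot": TCP orientation; "contact_force": force on the tool from outside, world axes, zero at the start; "torque": the same for the moment, N m; "gripper_width": opening from 0.0 (shut) to 1.0 (fully open).
Only numpy, scipy, OpenCV 4.12 (cv2) and the standard library are available. Lean on these libraries where they do the work, as an engineer would, in place of code of your own. Each camera call takes 0.05 s, during which the arm holds its last target.

### The job

The vegetable slicer's washed blades lie on the counter: slide every one, nose first and lying flat, into a bay of the blade holder that matches its width (narrow blade in a narrow bay, wide in wide), fully home so that its grip meets the holder's front. Only then screw the knurled clamp ring clockwise down its stud until you feel the resistance rise sharply and it is firm on its seat (up to two turns), and let go of it there. Leave the bowl, the bottle and the shaker where they stand.

Things in the scene. Friction and masses are not known exactly. Their poses are not given: they have to be found in the camera images.
- narrow1_grip (a point): centre of the grip fin of a narrow steel blade (30 mm wide, 4 mm thick, 75 mm long, lying flat, rounded nose). The black upright fin stands on its rear 30 mm: 30 mm long, 12 mm thick (along y), top 44 mm above the underside. Point: 24 mm above the underside, 15 mm behind the fin's front; 45 mm of tongue ahead of the fin. x to the nose, z up. 110 g. May be absent
- narrow2_grip (a point): centre of the grip fin of a narrow steel blade (30 mm wide, 4 mm thick, 75 mm long, lying flat, rounded nose). The black upright fin stands on its rear 30 mm: 30 mm long, 12 mm thick (along y), top 44 mm above the underside. Point: 24 mm above the underside, 15 mm behind the fin's front; 45 mm of tongue ahead of the fin. x to the nose, z up. 110 g. May be absent
- wide1_grip (a point): centre of the grip fin of a wide steel blade (50 mm wide, 4 mm thick, 75 mm long, lying flat, rounded nose). The black upright fin stands on its rear 30 mm: 30 mm long, 12 mm thick (along y), top 44 mm above the underside. Point: 24 mm above the underside, 15 mm behind the fin's front; 45 mm of tongue ahead of the fin. x to the nose, z up. 150 g. May be absent
- wide2_grip (a point): centre of the grip fin of a wide steel blade (50 mm wide, 4 mm thick, 75 mm long, lying flat, rounded nose). The black upright fin stands on its rear 30 mm: 30 mm long, 12 mm thick (along y), top 44 mm above the underside. Point: 24 mm above the underside, 15 mm behind the fin's front; 45 mm of tongue ahead of the fin. x to the nose, z up. 150 g. May be absent
- bay1 (a point): mouth of bay 1, a narrow slot (34 mm wide, 10 mm high, 50 mm deep) for a narrow (30 mm) blade. Point in the holder's flat front face, mid-width, on the slot's floor 8 mm above the counter; x points into the bay, z up. Blade home: its fin's front meets the face (fin centre at x = -15 mm, z = 24 mm here)
- bay2 (a point): mouth of bay 2, a wide slot (54 mm wide, 10 mm high, 50 mm deep) for a wide (50 mm) blade. Point in the holder's flat front face, mid-width, on the slot's floor 8 mm above the counter; x points into the bay, z up. Blade home: its fin's front meets the face (fin centre at x = -15 mm, z = 24 mm here)
- bay3 (a point): mouth of bay 3, a narrow slot (34 mm wide, 10 mm high, 50 mm deep) for a narrow (30 mm) blade. Point in the holder's flat front face, mid-width, on the slot's floor 8 mm above the counter; x points into the bay, z up. Blade home: its fin's front meets the face (fin centre at x = -15 mm, z = 24 mm here)
- bay4 (a point): mouth of bay 4, a wide slot (54 mm wide, 10 mm high, 50 mm deep) for a wide (50 mm) blade. Point in the holder's flat front face, mid-width, on the slot's floor 8 mm above the counter; x points into the bay, z up. Blade home: its fin's front meets the face (fin centre at x = -15 mm, z = 24 mm here)
- holder: blade holder, a fixed metal block 130 mm deep (x), 250 mm wide (y), top 30 mm above the counter, four bays side by side, 60 mm apart, in its front face (55 mm from the origin, facing -x in its own frame); a window in the top over each bay shows its width. Origin on the counter, mid-width; x is the way the blades go in, z up
- ring_grip (a point): where to grip the knurled steel clamp ring (51 mm diameter, 28 mm high): on its axis, 18 mm above its underside, 10 mm below its top. It rides an upright threaded stud (top 82 mm above the counter) on the holder, mid-width, 80 mm behind the front face. Seated, this point is 56 mm above the counter, 26 mm above the holder's top; up to 8 mm higher when unscrewed. It cannot come off
- ring (a joint): turn of the clamp ring, rad: 0 fully up, grows clockwise seen from above; it sinks 4 mm per turn. Light steady drag (about 0.2 N m); at 12.0 it meets its seat and goes firm: resistance rises sharply within a few hundredths of a rad and it turns no farther. It stays where it is left
- bowl: steel bowl, rim 170 mm across, 70 mm high; a bystander. Origin at the centre of its underside
- oil_bottle: amber oil bottle, 56 mm in diameter, 170 mm high; a bystander. Origin at the centre of its underside
- shaker: aluminium shaker, 60 mm in diameter, 90 mm high; a bystander. Origin at the centre of its underside
Mind the look-alikes: they are no part of the job. Leave any yellow look-alike of the part that bears wide2_grip alone.

How it is judged:
By the outcome, as a careful person would: the job done as asked, in the order asked, and still so for the second after the job is handed in, with the robot touching nothing.
Of narrow1, narrow2, wide1, wide2 only 3 to 4 are there at a start; the rules pass over those that are not, and their reading is None.
At some moment in a run one of narrow1, narrow2, wide1, wide2 may be knocked a few centimetres aside while the robot is not near it.
Once in a run the grip may slacken for a moment while it holds something.
It also fails if it takes over 210 s, if anything falls off the work surface, if the arm or the gripper's body presses on something with over 40 N, if the wrist force passes 120 N, or if a joint passes its speed limit or range.

## Working session

There is one attempt and no reset: what is moved stays moved. The work goes in short steps, Python scripts to look and compute and a tool call to move; the robot and the scene stay as the last step left them, time stands still between calls to the robot, and variables do not carry over. Pictures are saved under pics/ and viewed, and the job is handed in when it is done.

Besides the shell and the picture viewer there is one more tool, called as name(argument=value, ...), one argument or row to a line, values as JSON. play_rows: Moves the arm, as the interface text tells. Its arguments: {"type":"object","properties":{"commands":{"type":"array"},"claw":{"type":"number"},"force":{"type":"number"}},"required":["commands"]}

```bash
mkdir -p pics; ls; cat > h.py <<'E'
import numpy as np, cv2
from station import sensors, read_camera, bot
from scipy.spatial.transform import Rotation as R
def shot(n,f):
    c=read_camera(n); cv2.imwrite('pics/'+f,c['frame']); np.savez('pics/'+f[:-4]+'.npz',**c); return c
def obs():
    return sensors.get_obs()
E
python3 - <<'E'
from h import *
o=obs(); print(o)
for n in ['side','top','wrist']:
    c=shot(n,n+'0.png'); print(n,{k:v for k,v in c.items() if k not in('frame','depth')})
    if n!='wrist':
        Rm=cv2.Rodrigues(np.array(c['rvec']))[0]; print('cam pos',-Rm.T@np.array(c['tvec']).ravel())
E
```

```text
pics
{'t': 0.0, 'q': array([-1.2651268 ,  0.47779817,  0.02233357,  1.55642743, -0.01152217,
        1.10930435, -0.08309796]), 'joint_vel': array([ 0.00100461,  0.00066544,  0.0004702 , -0.001259  , -0.00144878,
        0.0001872 , -0.0009131 ]), 'joint_torque': array([-1.05643112e-04, -5.96445143e+01,  1.60784427e+00, -2.81204867e+01,
        1.24802714e-02,  9.29331552e-03,  1.13527483e-05]), 'eef_pos': array([0.27127034, 0.61779804, 0.40373675]), 'tool_rot': array([-1.30839487e-04,  2.05402481e-01,  9.78677170e-01, -8.95252646e-04]), 'contact_force': array([ 0.27684741, -0.94593903,  0.16268257]), 'torque': array([ 0.01765697, -0.02855874, -0.02258184]), 'gripper_width': 0.9976549452839482}
side {'fx': 359.7295547486445, 'fy': 359.7295547486445, 'cx': 251.95172285852695, 'cy': 190.29938743198892, 'rvec': array([ 2.24809902, -0.64710352,  0.30378992]), 'tvec': array([-0.47414621,  0.22281487,  0.89716296])}
cam pos [ 0.1173445  -0.67423254  0.78166695]
top {'fx': 399.9065685733628, 'fy': 399.9065685733628, 'cx': 258.8557153759818, 'cy': 187.0782434029657, 'rvec': array([ 2.08439703, -2.12655836,  0.18077332]), 'tvec': array([0.0013144 , 0.5626172 , 1.26657763])}
cam pos [ 0.3026114  -0.04213397  1.35181722]
wrist {'fx': 297.3186396354542, 'fy': 297.3186396354542, 'cx': 258.0459854285785, 'cy': 188.14984583965972, 'T_tool_cam': array([[-1.82384200e-04, -9.48571525e-01, -3.16562836e-01,
         8.08155493e-02],
       [ 9.99999781e-01, -3.74518117e-04,  5.46093988e-04,
        -3.58546981e-04],
       [-6.36567724e-04, -3.16562667e-01,  9.48571385e-01,
         3.04451288e-02],
       [ 0.00000000e+00,  0.00000000e+00,  0.00000000e+00,
         1.00000000e+00]])}
```

View pics/side0.png

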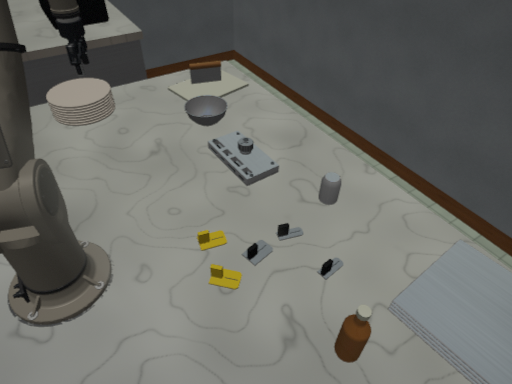

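View pics/top0.png

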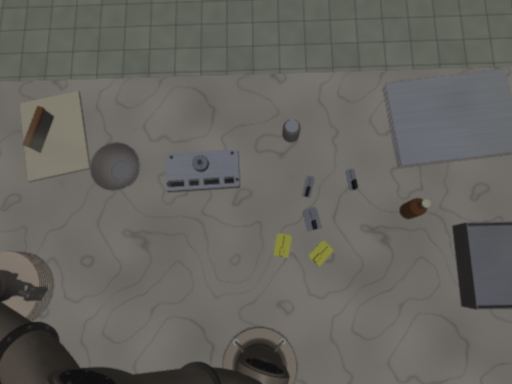

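View pics/wrist0.png

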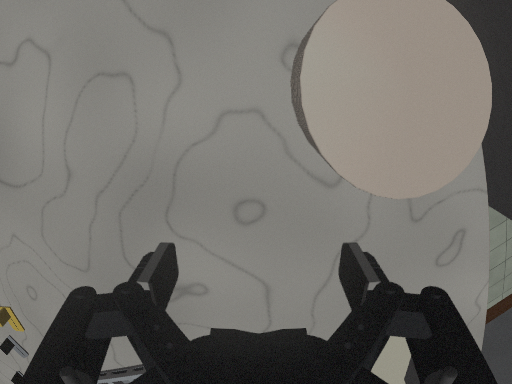

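Candidates in the top view: grey blades at (308,186), (352,180) and (312,219). There are yellow look-alikes at (283,245) and (321,253), which I leave alone. The holder is at (203,170) with its ring at (200,162). Next I zoom in and measure.

```bash
cat >> h.py <<'E'
def ray(c,u,v):
    Rm=cv2.Rodrigues(np.array(c['rvec']))[0]; t=np.array(c['tvec']).ravel()
    d=Rm.T@np.array([(u-c['cx'])/c['fx'],(v-c['cy'])/c['fy'],1]); return -Rm.T@t,d
def onplane(c,u,v,z):
    o,d=ray(c,u,v); return o+d*(z-o[2])/d[2]
def cloud(c):
    Rm=cv2.Rodrigues(np.array(c['rvec']))[0]; t=np.array(c['tvec']).ravel()
    v,u=np.mgrid[:384,:512]; D=c['depth']
    P=np.stack([(u-c['cx'])/c['fx']*D,(v-c['cy'])/c['fy']*D,D],-1)
    return (P-t)@Rm
E
python3 - <<'E'
from h import *
c=dict(np.load('pics/top0.npz'))
f=c['frame']; 
cv2.imwrite('pics/topz.png',cv2.resize(f[150:270,260:380],None,fx=5,fy=5,interpolation=cv2.INTER_CUBIC))
cv2.imwrite('pics/toph.png',cv2.resize(f[140:200,155:250],None,fx=8,fy=8,interpolation=cv2.INTER_CUBIC))
s=dict(np.load('pics/side0.npz'))
cv2.imwrite('pics/sidez.png',cv2.resize(s['frame'][200:300,180:360],None,fx=4.4,fy=4.4,interpolation=cv2.INTER_CUBIC))
P=cloud(c)
for n,(u,v) in dict(t1=(308,186),t2=(352,180),w=(312,219),hold=(220,165),counter=(260,220),ring=(200,162),bowl=(115,166),bottle=(415,208),shaker=(291,130)).items(): print(n,P[v,u].round(3))
E
```

```text
t1 [ 0.573 -0.177  0.004]
t2 [ 0.583 -0.321  0.037]
w [ 0.459 -0.186  0.004]
hold [0.647 0.122 0.032]
counter [ 0.46  -0.011  0.002]
ring [0.646 0.182 0.081]
bowl [0.66  0.496 0.003]
bottle [ 0.473 -0.491  0.12 ]
shaker [ 0.746 -0.12   0.089]
```

View pics/topz.png

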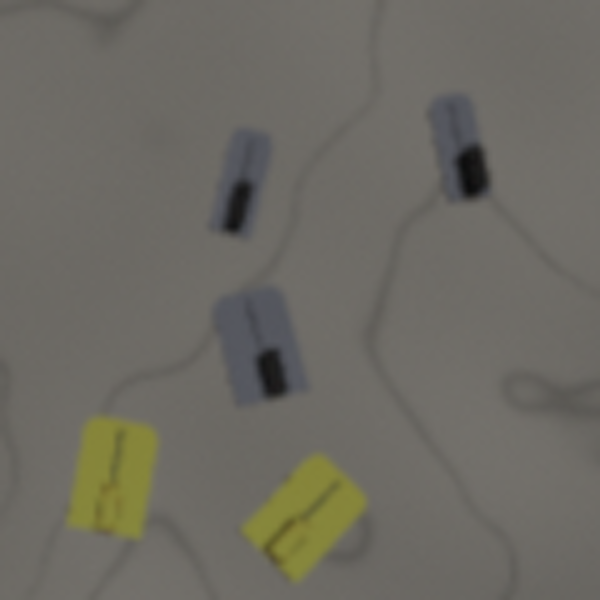

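View pics/toph.png

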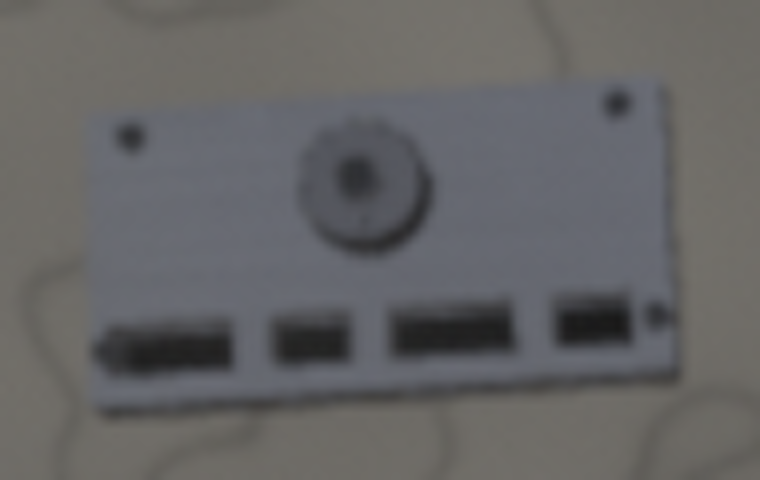

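View pics/sidez.png

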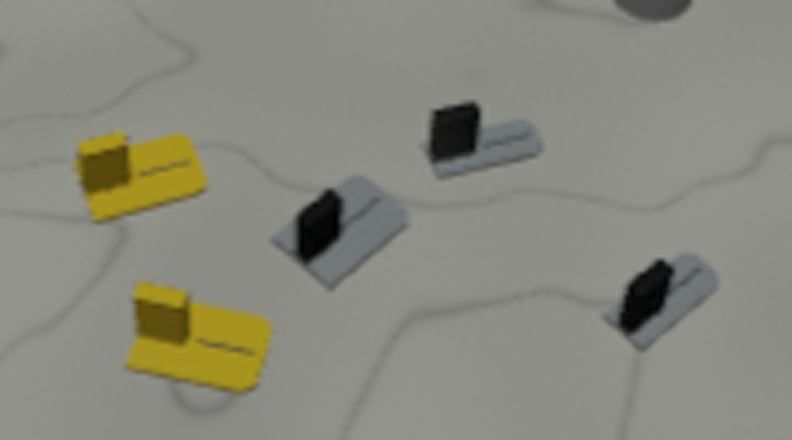

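The zoom shows three grey blades, all with noses roughly toward +x: narrow at (308,186) and (352,180), wide at (312,219). The windows from left (+y) to right read wide, narrow, wide, narrow. Next I measure the poses.

```bash
cat >> h.py <<'E'
def holder_pose(c):
    P=cloud(c); m=(P[...,2]>0.02)&(P[...,2]<0.04)&(P[...,1]>0)&(P[...,1]<0.4)&(P[...,0]>0.5)&(P[...,0]<0.8)
    m=cv2.morphologyEx(m.astype(np.uint8),cv2.MORPH_OPEN,np.ones((3,3)))
    n,l,st,_=cv2.connectedComponentsWithStats(m); k=1+np.argmax(st[1:,4])
    mm=(l==k).astype(np.uint8); mm=cv2.morphologyEx(mm,cv2.MORPH_CLOSE,np.ones((9,9)))
    cn=max(cv2.findContours(mm,cv2.RETR_EXTERNAL,cv2.CHAIN_APPROX_NONE)[0],key=cv2.contourArea)
    p=np.array([onplane(c,u,v,0.03)[:2] for u,v in cn[:,0]])
    return cv2.minAreaRect((p*1000).astype(np.float32)),p
def blades(c,zb=0.004):
    f=c['frame'].astype(int); P=cloud(c)
    out=[]
    b,g,r=f[...,0],f[...,1],f[...,2]
    reg=(P[...,0]>0.3)&(P[...,0]<0.85)&(P[...,1]<0.6)&(P[...,1]>-0.45)
    blk=(f.max(-1)<35)&reg
    grey=((b-r)>4)&reg
    return blk,grey
E
python3 - <<'E'
from h import *
c=dict(np.load('pics/top0.npz'))
r,p=holder_pose(c); print(r)
f=c['frame']
for u,v in [(308,180),(312,212),(290,200),(314,224),(309,193),(354,186),(220,165)]: print((u,v),f[v,u])
blk,grey=blades(c)
for nm,m in (('blk',blk),('grey',grey)):
    n,l,st,ce=cv2.connectedComponentsWithStats(m.astype(np.uint8))
    for i in range(1,n):
        if st[i,4]>20: print(nm,st[i],ce[i].round(1), onplane(c,*ce[i],0.044 if nm=='blk' else .004).round(3))
E
```

```text
((631.1657104492188, 185.37591552734375), (132.31671142578125, 250.67446899414062), 2.623828411102295)
(308, 180) [93 85 84]
(312, 212) [93 86 85]
(290, 200) [101 106 108]
(314, 224) [28 30 30]
(309, 193) [79 74 72]
(354, 186) [19 18 20]
(220, 165) [114 105 102]
blk [352 180   5   9  34] [353.9 183.8] [ 0.569 -0.325  0.044]
blk [312 221   5   8  24] [313.8 224.4] [ 0.437 -0.187  0.044]
grey [286 120  13  12 118] [291.6 125.5] [ 0.792 -0.128  0.004]
grey [ 166  150   74   41 2355] [202.4 168.6] [0.643 0.187 0.004]
grey [347 169   8  21 109] [350.3 177. ] [ 0.601 -0.323  0.004]
grey [303 176  11  21 124] [308.2 184.7] [ 0.577 -0.178  0.004]
grey [303 208  18  23 254] [311.  217.7] [ 0.463 -0.183  0.004]
```

```bash
cat >> h.py <<'E'
def state():
    o=obs(); Rm=R.from_quat(np.roll(o['tool_rot'],-1)).as_matrix()
    return o,np.array(o['eef_pos']),Rm
def yaw(): 
    o,p,Rm=state(); return np.degrees(np.arctan2(Rm[1,0],Rm[0,0]))
def plan(tgt,yawdeg=None):
    o,p,Rm=state(); d=Rm.T@(np.array(tgt)-p)
    y=np.degrees(np.arctan2(Rm[1,0],Rm[0,0]))
    print('t',round(o['t'],2),'pos',p.round(4),'yaw',round(y,2),'tilt',Rm[:,2].round(4),'w',round(o['gripper_width']*.0854,4),'F',o['contact_force'].round(2))
    print('tool delta mm (before turn)',(d*1000).round(1))
    if yawdeg is not None:
        dy=(yawdeg-y+180)%360-180; 
        a=np.radians(dy); Rz=np.array([[np.cos(a),-np.sin(a),0],[np.sin(a),np.cos(a),0],[0,0,1]])
        print('turn about tool z deg',round(-dy,2),' delta AFTER turn',((Rz@Rm).T@(np.array(tgt)-p)*1000).round(1))
E
python3 - <<'E'
from h import *
plan([0.5,0.3,0.404],180)
E
```

```text
t 0.15 pos [0.2713 0.6179 0.404 ] yaw 156.3 tilt [-5.0e-04 -1.3e-03 -1.0e+00] w 0.0856 F [-0.3  -0.55  0.2 ]
tool delta mm (before turn) [-3.372e+02 -1.991e+02  3.000e-01]
turn about tool z deg -23.7  delta AFTER turn [-228.7 -317.9    0.4]
```

play_rows(
  commands=[
    [0, 0, 0, -7.9],
    [0, 0, 0, -7.9],
    [0, 0, 0, -7.9],
    [-0.046, -0.04, 0, 0],
    [-0.046, -0.04, 0, 0],
    [-0.046, -0.04, 0, 0],
    [-0.046, -0.04, 0, 0],
    [-0.046, -0.04, 0, 0],
    [0, -0.05, 0, 0],
    [0, -0.05, 0, 0],
    [0, -0.05, 0, 0],
    [0, -0.05, 0, 0],
    [0, -0.05, 0, 0],
    [0, -0.05, 0, 0],
    [0, -0.05, 0, 0],
    [0, -0.05, 0, 0],
    [0, -0.05, 0, 0],
    [0, -0.05, 0, 0],
    [0, -0.05, 0, 0],
    [0, 0, 0, 0],
  ],
  claw=0.06,
  force=40,
)

```text
t: 2.15
eef_pos: [0.4588, -0.1028, 0.405]
tool_rot: [0.0, 0.005, 1.0, -0.001]
contact_force: [0.7, 1.2, 1.1]
gripper_width: 0.703
```

```bash
cat >> h.py <<'E'
def wshot(f):
    o,p,Rm=state(); c=read_camera('wrist'); cv2.imwrite('pics/'+f+'.png',c['frame'])
    T=np.eye(4); T[:3,:3]=Rm; T[:3,3]=p; Twc=T@c['T_tool_cam']; c['Twc']=Twc; np.savez('pics/'+f+'.npz',**c); return c
def wrays(c,uv):
    uv=np.atleast_2d(uv).astype(float); d=uv-[c['cx'],c['cy']]; r=np.linalg.norm(d,axis=1)
    th=r/c['fx']; s=np.where(r>1e-9,np.sin(th)/np.maximum(r,1e-9),0)
    D=np.c_[d*s[:,None],np.cos(th)]; Rm=c['Twc'][:3,:3]; return c['Twc'][:3,3],D@Rm.T
def wplane(c,uv,z):
    o,d=wrays(c,uv); return o+d*((z-o[2])/d[:,2])[:,None]
E
python3 - <<'E'
from h import *
wshot('w1'); plan([.5,-.2,.40],180)
E
```

```text
t 2.2 pos [ 0.4593 -0.0994  0.4047] yaw 179.58 tilt [-1.e-04 -7.e-04 -1.e+00] w 0.0601 F [-0.41  0.62  0.47]
tool delta mm (before turn) [ -41.5 -100.3    4.8]
turn about tool z deg -0.42  delta AFTER turn [ -40.7 -100.6    4.8]
```

View pics/w1.png

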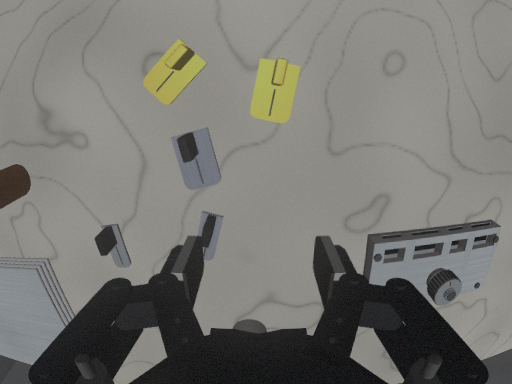

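play_rows(
  commands=[
    [0, 0, 0, 6.5],
    [0, 0, 0, 6.5],
    [0, 0, 0, 6.5],
    [-0.01, -0.04, 0.02, 0],
    [-0.01, -0.04, 0.02, 0],
    [0, 0, 0.03, 0],
    [0, 0, 0, 0],
    [0, 0, 0, 0],
  ],
)

```text
t: 3.0
eef_pos: [0.4524, -0.1767, 0.3347]
tool_rot: [-0.001, 0.168, 0.986, 0.0]
contact_force: [0.1, 0.1, 0.5]
gripper_width: 0.703
```

```bash
python3 - <<'E'
from h import *
wshot('w2'); plan([.5,-.18,.33],160)
E
```

```text
t 3.05 pos [ 0.4529 -0.1768  0.3355] yaw 160.63 tilt [ 5.e-04  5.e-04 -1.e+00] w 0.0598 F [-0.33 -0.46  0.11]
tool delta mm (before turn) [-45.6  12.6   5.5]
turn about tool z deg 0.63  delta AFTER turn [-45.4  13.1   5.5]
```

View pics/w2.png

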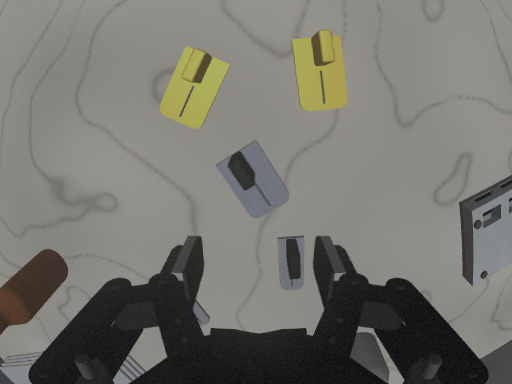

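```bash
cat >> h.py <<'E'
def wcloud(c):
    v,u=np.mgrid[:384,:512]; uv=np.c_[u.ravel(),v.ravel()].astype(float)
    d=uv-[c['cx'],c['cy']]; r=np.linalg.norm(d,axis=1); th=r/c['fx']
    D=np.c_[d*(np.tan(th)/np.maximum(r,1e-9))[:,None],np.ones(len(r))]*c['depth'].reshape(-1,1)
    P=D@c['Twc'][:3,:3].T+c['Twc'][:3,3]; P[c['depth'].ravel()<=0]=np.nan
    return P.reshape(384,512,3)
def comps(m,mn=30):
    n,l,st,ce=cv2.connectedComponentsWithStats(m.astype(np.uint8)); return [(l==i) for i in range(1,n) if st[i,4]>=mn]
def fins(c,zlo=0.034,zhi=0.055,excl=None,verbose=True):
    """black fins seen by wrist: centre of top, axis yaw; plus blade grey outline"""
    P=wcloud(c); f=c['frame'].astype(int); z=P[...,2]
    mk=np.ones((384,512),bool); mk[330:,:]=0
    top=(z>zlo)&(z<zhi)&(f.max(-1)<70)&mk
    out=[]
    for m in comps(top,25):
        p=P[m][:,:2]; 
        if np.ptp(p[:,0])>0.08 or np.ptp(p[:,1])>0.08: continue
        r=cv2.minAreaRect((p*1000).astype(np.float32))
        vv,uu=np.nonzero(m); 
        if verbose: print('fin px',(uu.mean().round(),vv.mean().round()),'n',m.sum(),'zmed',np.median(z[m]).round(4),'rect c',np.round(r[0],1),np.round(r[1],1),round(r[2],1),'mean',p.mean(0).round(4))
        out.append(r)
    return out
def tongues(c,zb=0.004):
    P=wcloud(c); f=c['frame'].astype(int); z=P[...,2]
    g=((f[...,0]-f[...,2])>4)&(z<0.02)&(z>-0.01)&(f.max(-1)>50); g[330:]=0
    g=cv2.morphologyEx(g.astype(np.uint8),cv2.MORPH_OPEN,np.ones((3,3)))
    for m in comps(g,60):
        cn=max(cv2.findContours(m.astype(np.uint8),cv2.RETR_EXTERNAL,cv2.CHAIN_APPROX_NONE)[0],key=cv2.contourArea)[:,0]
        p=wplane(c,cn,zb)[:,:2]; r=cv2.minAreaRect((p*1000).astype(np.float32))
        vv,uu=np.nonzero(m); print('tongue px',(uu.mean().round(),vv.mean().round()),'n',m.sum(),'rect',np.round(r[0],1),np.round(r[1],1),round(r[2],1))
E
python3 - <<'E'
from h import *
for n in ('w1','w2'):
    c=dict(np.load(f'pics/{n}.npz')); fins(c); tongues(c)
    for u,v in [(292,260),(290,262),(285,285),(330,200)]: print(wcloud(c)[v,u].round(4),c['frame'][v,u])
E
```

```text
fin px (np.float64(185.0), np.float64(148.0)) n 284 zmed 0.0439 rect c [ 439.6 -188.8] [29.8 11.7] 11.6 mean [ 0.4392 -0.1879]
fin px (np.float64(11.0), np.float64(184.0)) n 304 zmed 0.045 rect c [ 478.  -487.7] [52.5 20. ] 11.8 mean [ 0.4767 -0.4842]
fin px (np.float64(206.0), np.float64(234.0)) n 193 zmed 0.0442 rect c [ 552.1 -171.4] [11.4 29.6] 74.9 mean [ 0.5495 -0.1703]
fin px (np.float64(102.0), np.float64(244.0)) n 191 zmed 0.0433 rect c [ 572.  -329.2] [28.7 13.3] 7.3 mean [ 0.5711 -0.3278]
fin px (np.float64(436.0), np.float64(277.0)) n 166 zmed 0.0495 rect c [638.7 171.8] [22.  50.4] 49.6 mean [0.6356 0.1706]
tongue px (np.float64(199.0), np.float64(163.0)) n 1593 rect [ 462.5 -184.4] [74.9 50.2] 12.8
tongue px (np.float64(202.0), np.float64(223.0)) n 114 rect [ 553.4 -184.1] [ 8.3 37.5] 69.7
tongue px (np.float64(213.0), np.float64(239.0)) n 331 rect [ 576.3 -171.7] [16.6 74.6] 73.7
tongue px (np.float64(120.0), np.float64(254.0)) n 286 rect [ 604.3 -325.5] [54.3 28.8] 5.5
[ 0.6152 -0.0556  0.0011] [135 141 142]
[ 6.19e-01 -5.84e-02  5.00e-04] [135 141 142]
[nan nan nan] 
[... 167 characters left out ...]
4389 -0.1885]
fin px (np.float64(294.0), np.float64(264.0)) n 304 zmed 0.0441 rect c [ 551.8 -172.1] [11.  29.9] 74.0 mean [ 0.5492 -0.1713]
fin px (np.float64(44.0), np.float64(274.0)) n 427 zmed 0.0449 rect c [ 477.1 -489.5] [53.5 23.7] 16.2 mean [ 0.476  -0.4842]
tongue px (np.float64(257.0), np.float64(183.0)) n 2475 rect [ 462.3 -184.4] [75.  49.8] 12.7
tongue px (np.float64(290.0), np.float64(266.0)) n 725 rect [ 574.6 -178. ] [29.3 74.5] 74.6
tongue px (np.float64(200.0), np.float64(314.0)) n 146 rect [ 615.  -316.3] [14.7 34.7] 88.8
[ 0.5422 -0.1715  0.045 ] [46 46 47]
[ 0.5447 -0.1743  0.0436] [45 43 45]
[ 0.6009 -0.1935  0.0046] [116 111 106]
[ 0.5118 -0.1122 -0.0013] [135 140 142]
```

Depth from the wrist view agrees with the known sizes (fin tops at 44 mm, 30x12 mm):
- **Narrow A:** fin (0.552,-0.172), yaw -15.5°.
- **Wide:** fin (0.440,-0.189), yaw 12.7°.
- **Narrow B:** fin (0.572,-0.329).

I start with narrow A, the grey blade at (290,262) in w2.

```bash
python3 - <<'E'
from h import *
c=dict(np.load('pics/w2.npz')); cv2.imwrite('pics/w2z.png',cv2.resize(c['frame'][220:310,230:350],None,fx=5,fy=5))
plan([.5493,-.171,.25],164.5)
E
```

```text
t 3.05 pos [ 0.4529 -0.1768  0.3355] yaw 160.63 tilt [ 5.e-04  5.e-04 -1.e+00] w 0.0598 F [-0.33 -0.46  0.11]
tool delta mm (before turn) [-89.1  37.4  85.5]
turn about tool z deg -3.87  delta AFTER turn [-91.4  31.3  85.5]
```

View pics/w2z.png

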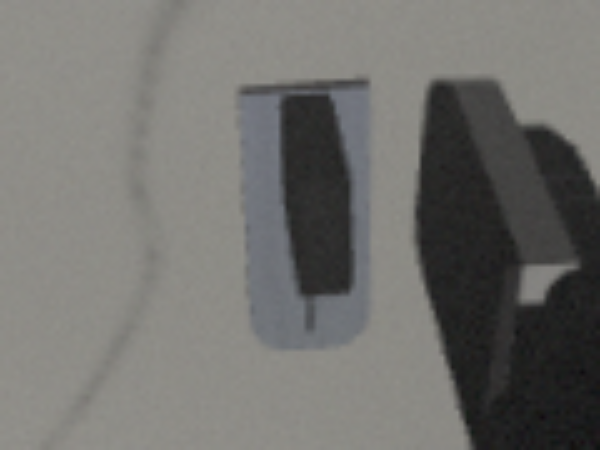

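The crop confirms it: grey, narrow, black fin, nose down in the picture (+x).

play_rows(
  commands=[
    [0, 0, 0, -3.9],
    [-0.023, 0.008, 0, 0],
    [-0.023, 0.008, 0.02, 0],
    [-0.023, 0.008, 0.02, 0],
    [-0.022, 0.007, 0.02, 0],
    [0, 0, 0.025, 0],
    [0, 0, 0, 0],
    [0, 0, 0, 0],
  ],
  claw=0.045,
)

```text
t: 3.85
eef_pos: [0.5484, -0.1721, 0.2508]
tool_rot: [0.0, 0.135, 0.991, 0.0]
contact_force: [0.4, -0.2, 0.7]
gripper_width: 0.524
```

```bash
python3 - <<'E'
from h import *
plan([.5493,-.171,.183],164.5)
c=wshot('w3');fins(c)
E
```

```text
t 3.85 pos [ 0.5484 -0.1721  0.2508] yaw 164.45 tilt [ 4.e-04  3.e-04 -1.e+00] w 0.0447 F [ 0.43 -0.18  0.69]
tool delta mm (before turn) [-0.6  1.2 67.8]
turn about tool z deg -0.05  delta AFTER turn [-0.6  1.2 67.8]
fin px (np.float64(184.0), np.float64(65.0)) n 1004 zmed 0.0441 rect c [ 440.6 -189. ] [30. 12.] 12.2 mean [ 0.4412 -0.1883]
fin px (np.float64(261.0), np.float64(222.0)) n 773 zmed 0.0441 rect c [ 552.2 -171.7] [11.3 29.6] 75.0 mean [ 0.5502 -0.171 ]
fin px (np.float64(89.0), np.float64(283.0)) n 542 zmed 0.043 rect c [ 572.8 -328.9] [29.6 13.6] 11.2 mean [ 0.5716 -0.3271]
```

View pics/w3.png

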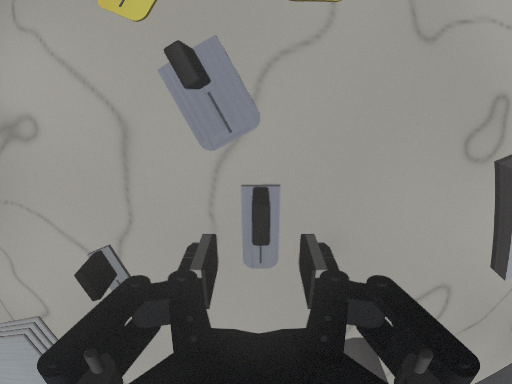

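The fin is centred between the jaws at (261,222). Now down and close.

play_rows(
  commands=[
    [-0.0005, 0.001, 0.02, 0],
    [0, 0, 0.02, 0],
    [0, 0, 0.018, 0],
    [0, 0, 0.01, 0],
    [0, 0, 0, 0],
    [0, 0, 0, 0],
  ],
)

```text
t: 4.5
eef_pos: [0.5492, -0.1721, 0.1829]
tool_rot: [0.001, 0.136, 0.991, 0.0]
contact_force: [0.1, 0.7, -0.0]
gripper_width: 0.525
```

play_rows(
  commands=[
    [0, 0, 0, 0],
    [0, 0, 0, 0],
    [0, 0, 0, 0],
    [0, 0, 0, 0],
    [0, 0, 0, 0],
    [0, 0, 0, 0],
    [0, 0, 0, 0],
    [0, 0, 0, 0],
  ],
  claw=0.0,
  force=60,
)

```text
t: 5.3
eef_pos: [0.5492, -0.172, 0.1826]
tool_rot: [0.001, 0.136, 0.991, 0.0]
contact_force: [-1.2, -0.3, 6.8]
gripper_width: 0.134
```

```bash
python3 - <<'E'
from h import *
plan([.5493,-.171,.183],164.5)
E
```

```text
t 5.3 pos [ 0.5492 -0.172   0.1826] yaw 164.39 tilt [ 0.0013  0.     -1.    ] w 0.0115 F [-1.21 -0.27  6.76]
tool delta mm (before turn) [ 0.2  1.  -0.4]
turn about tool z deg -0.11  delta AFTER turn [ 0.2  1.  -0.4]
```

play_rows(
  commands=[
    [0, 0, -0.02, 0],
    [0, 0, -0.03, 0],
    [0, 0, -0.04, 0],
    [0, 0, -0.04, 0],
    [0, 0, -0.04, 0],
    [0, 0, 0, 0],
  ],
)

```text
t: 5.9
eef_pos: [0.5503, -0.1729, 0.3573]
tool_rot: [0.005, 0.136, 0.991, -0.0]
contact_force: [1.0, -0.3, -1.4]
gripper_width: 0.13
```

```bash
cat >> h.py <<'E'
def wholder(c):
    P=wcloud(c); z=P[...,2]; m=(z>0.02)&(z<0.04)&(P[...,1]>-0.02)&(P[...,1]<0.4)&(P[...,0]>0.52)&(P[...,0]<0.75)
    m=max(comps(cv2.morphologyEx(m.astype(np.uint8),cv2.MORPH_OPEN,np.ones((3,3))),50),key=lambda a:a.sum())
    p=P[m&(z>0.026)]; return p
def frontline(p,c=None):
    # front edge: min x per y bin, robust line
    ys=np.arange(p[:,1].min()+.006,p[:,1].max()-.006,.004); e=[]
    for y in ys:
        q=p[np.abs(p[:,1]-y)<.002,0]
        if len(q)>5: e.append((y,q.min()))
    e=np.array(e); l=cv2.fitLine(e.astype(np.float32),cv2.DIST_HUBER,0,.001,.001).ravel()
    sl=l[1]/l[0]; return -np.degrees(np.arctan(sl)), (lambda y: l[3]+sl*(y-l[2])),e
E
python3 - <<'E'
from h import *
c=dict(np.load('pics/w1.npz')); p=wholder(c); a,f,e=frontline(p); print('yaw',a,'x at y=.06,.18,.3',f(.06),f(.18),f(.3)); r=cv2.minAreaRect((p[:,:2]*1000).astype(np.float32)); print(r)
plan([0.43,0.2,0.40],180)
E
```

```text
yaw 2.5174448 x at y=.06,.18,.3 0.5750823 0.5698064 0.5645305
((634.3524169921875, 184.24566650390625), (131.22540283203125, 252.22540283203125), 2.313756227493286)
t 5.9 pos [ 0.5503 -0.1729  0.3573] yaw 164.36 tilt [ 0.0098 -0.0015 -1.    ] w 0.0111 F [ 1.   -0.29 -1.43]
tool delta mm (before turn) [216.  326.7 -44.4]
turn about tool z deg -15.64  delta AFTER turn [119.9 372.9 -43.4]
```

play_rows(
  commands=[
    [0, 0, 0, -6],
    [0, 0, 0, -6],
    [0, 0, 0, -6],
    [0.03, 0.03, -0.01, 0],
    [0.03, 0.04, -0.01, 0],
    [0.03, 0.04, -0.01, 0],
    [0.03, 0.04, -0.01, 0],
    [0, 0.04, 0, 0],
    [0, 0.04, 0, 0],
    [0, 0.04, 0, 0],
    [0, 0.04, 0, 0],
    [0, 0.03, 0, 0],
    [0, 0.03, 0, 0],
    [0, 0, 0, 0],
    [0, 0, 0, 0],
  ],
)

```text
t: 7.4
eef_pos: [0.4149, 0.1906, 0.3903]
tool_rot: [-0.001, -0.022, 1.0, -0.0]
contact_force: [-0.3, -0.3, -2.3]
gripper_width: 0.131
```

```bash
python3 - <<'E'
from h import *
plan([0.45,0.2,0.36],182.5)
c=wshot('w4')
p=wholder(c); a,f,e=frontline(p); print('yaw',a,'x at y=.06,.18,.3',f(.06),f(.18),f(.3)); r=cv2.minAreaRect((p[:,:2]*1000).astype(np.float32)); print(r)
E
```

```text
t 7.4 pos [0.4149 0.1906 0.3903] yaw -177.52 tilt [-0.0014 -0.001  -1.    ] w 0.0112 F [-0.33 -0.34 -2.34]
tool delta mm (before turn) [-35.5   7.9  30.3]
turn about tool z deg -0.02  delta AFTER turn [-35.5   7.8  30.3]
yaw 1.5545288 x at y=.06,.18,.3 0.57386255 0.570606 0.5673494
((577.2078857421875, 113.19647979736328), (10.621114730834961, 31.304372787475586), 0.001418886473402381)
```

View pics/w4.png

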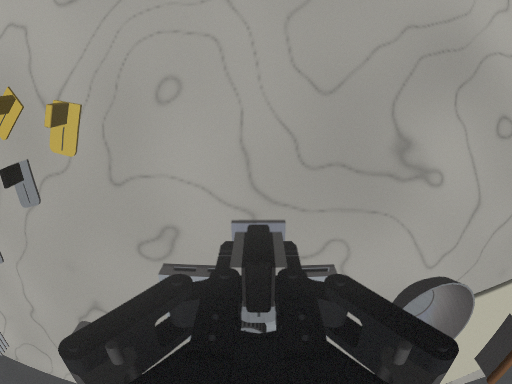

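play_rows(
  commands=[
    [-0.04, 0, -0.01, 0],
    [-0.04, 0, 0, 0],
    [-0.04, 0, 0, 0],
    [-0.04, 0, 0, 0],
    [-0.03, 0, 0, 0],
    [0, 0, 0, 0],
    [0, 0, 0, 0],
    [0, 0, 0, 0],
  ],
)

```text
t: 8.25
eef_pos: [0.6043, 0.1976, 0.4007]
tool_rot: [-0.001, -0.021, 1.0, -0.0]
contact_force: [-0.1, -0.8, -1.8]
gripper_width: 0.13
```

```bash
python3 - <<'E'
from h import *
plan([0.60,0.19,0.40],182.5)
c=wshot('w5')
p=wholder(c); a,f,e=frontline(p); print('yaw',a,'x at y=.06,.18,.3',f(.06),f(.18),f(.3)); r=cv2.minAreaRect((p[:,:2]*1000).astype(np.float32)); print(r)
print(np.percentile(p[:,2],[5,50,95]))
E
```

```text
t 8.25 pos [0.6043 0.1976 0.4007] yaw -177.65 tilt [-1.5e-03 -5.0e-04 -1.0e+00] w 0.0111 F [-0.12 -0.78 -1.82]
tool delta mm (before turn) [ 4.6 -7.5  0.7]
turn about tool z deg -0.15  delta AFTER turn [ 4.6 -7.5  0.7]
yaw 2.575971 x at y=.06,.18,.3 0.5755353 0.57013655 0.5647378
((634.810302734375, 184.1891326904297), (130.78396606445312, 251.48663330078125), 2.5393869876861572)
[0.02917184 0.03044011 0.0318032 ]
```

View pics/w5.png

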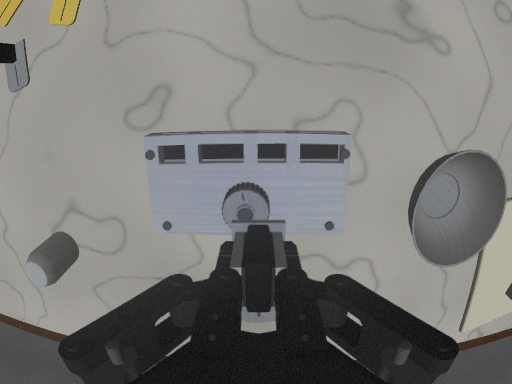

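```bash
python3 - <<'E'
from h import *
c=dict(np.load('pics/w5.npz'))
h=np.array([.6348,.1842]);a=np.radians(2.54);X=np.array([np.cos(a),np.sin(a)]);Y=np.array([-X[1],X[0]]);F=h-.065*X
g=c['frame'].max(-1)<60; g[:143]=0; g[163:]=0
for m in comps(g,100):
    vv,uu=np.nonzero(m); q=wplane(c,[[uu.min(),vv.mean()],[uu.max()+0,vv.mean()]],.03)[:,:2]-F; print('win px',uu.min(),uu.max(),'y',(q@Y).round(4),'mid',(q@Y).mean().round(4),'w',np.ptp(q@Y).round(4))
P=wcloud(c); z=P[...,2]; m=(z>.05)&(z<.095)&(np.linalg.norm(P[...,:2]-(F+.08*X),axis=-1)<.04)
p=P[m]; print('ring z',np.percentile(p[:,2],[5,50,90,98]), cv2.minAreaRect((p[p[:,2]>.06][:,:2]*1000).astype(np.float32)),F+.08*X)
for b in(-.09,-.03,.03,.09): print(b,'home fin',(F+b*Y-.015*X).round(4),'pre',(F+b*Y-.085*X).round(4))
E
```

```text
win px 164 184 y [-0.099  -0.0738] mid -0.0864 w 0.0252
win px 202 242 y [-0.0517 -0.0044] mid -0.0281 w 0.0473
win px 258 284 y [0.0142 0.0445] mid 0.0294 w 0.0303
win px 301 337 y [0.0646 0.1083] mid 0.0865 w 0.0437
ring z [0.05653426 0.07217632 0.08157529 0.08315381] ((644.0468139648438, 183.82415771484375), (40.62517166137695, 52.85135269165039), 12.973027229309082) [0.64978526 0.18486475]
-0.09 home fin [0.5589 0.0907] pre [0.4889 0.0876]
-0.03 home fin [0.5562 0.1507] pre [0.4863 0.1476]
0.03 home fin [0.5535 0.2106] pre [0.4836 0.2075]
0.09 home fin [0.5509 0.2706] pre [0.481  0.2675]
```

```bash
python3 - <<'E'
from h import *
plan([0.4806,0.2074,0.26],182.54)
E
```

```text
t 8.3 pos [0.6042 0.198  0.401 ] yaw -177.61 tilt [-1.e-03 -2.e-04 -1.e+00] w 0.0112 F [-0.34 -0.85 -0.86]
tool delta mm (before turn) [122.9  14.6 141.1]
turn about tool z deg -0.15  delta AFTER turn [122.9  14.9 141.1]
```

play_rows(
  commands=[
    [0.03, 0.004, 0, 0],
    [0.03, 0.004, 0.01, 0],
    [0.03, 0.004, 0.03, 0],
    [0.033, 0.003, 0.03, 0],
    [0, 0, 0.035, 0],
    [0, 0, 0.036, 0],
    [0, 0, 0, 0],
    [0, 0, 0, 0],
    [0, 0, 0, 0],
  ],
)

```text
t: 9.2
eef_pos: [0.4824, 0.2086, 0.2621]
tool_rot: [0.001, -0.021, 1.0, 0.001]
contact_force: [1.5, 0.3, -1.3]
gripper_width: 0.131
```

```bash
python3 - <<'E'
from h import *
plan([0.4806,0.2074,0.1936],182.54)
E
```

```text
t 9.2 pos [0.4824 0.2086 0.2621] yaw -177.62 tilt [ 0.0028  0.0016 -1.    ] w 0.0112 F [ 1.47  0.34 -1.3 ]
tool delta mm (before turn) [ 2.  -1.2 68.5]
turn about tool z deg -0.16  delta AFTER turn [ 2.  -1.2 68.5]
```

play_rows(
  commands=[
    [0.002, -0.001, 0.025, -0.2],
    [0, 0, 0.025, 0],
    [0, 0, 0.0185, 0],
    [0, 0, 0, 0],
    [0, 0, 0, 0],
    [0, 0, 0, 0],
  ],
)

```text
t: 9.8
eef_pos: [0.4806, 0.2076, 0.1934]
tool_rot: [0.001, -0.022, 1.0, 0.001]
contact_force: [1.0, -0.6, 0.2]
gripper_width: 0.13
```

```bash
python3 - <<'E'
from h import *
plan([0.4806,0.2074,0.1936],182.54)
c=wshot('w6'); s=shot('side','s6.png'); cv2.imwrite('pics/s6z.png',cv2.resize(s['frame'][110:210,160:300],None,fx=5,fy=5,interpolation=cv2.INTER_CUBIC))
t=shot('top','t6.png');cv2.imwrite('pics/t6z.png',cv2.resize(t['frame'][140:250,150:270],None,fx=5,fy=5,interpolation=cv2.INTER_CUBIC))
plan([0.4806,0.2074,0.1936],182.54)
E
```

```text
t 9.8 pos [0.4806 0.2076 0.1934] yaw -177.42 tilt [ 0.0028  0.0016 -1.    ] w 0.0111 F [ 1.01 -0.6   0.24]
tool delta mm (before turn) [ 0.  -0.2 -0.2]
turn about tool z deg 0.04  delta AFTER turn [ 0.  -0.2 -0.2]
t 9.95 pos [0.4802 0.2074 0.1928] yaw -177.42 tilt [ 0.0019  0.0011 -1.    ] w 0.0113 F [ 0.17  0.04 -1.79]
tool delta mm (before turn) [-0.4 -0.  -0.8]
turn about tool z deg 0.04  delta AFTER turn [-0.4 -0.  -0.8]
```

View pics/w6.png

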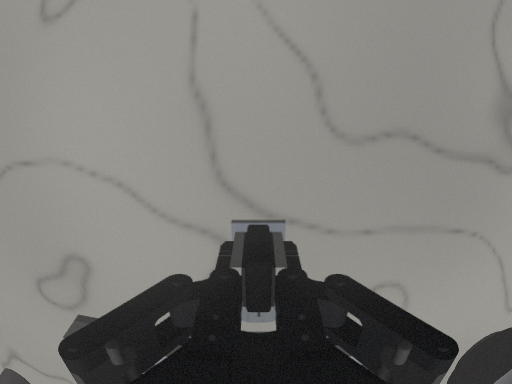

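View pics/s6z.png

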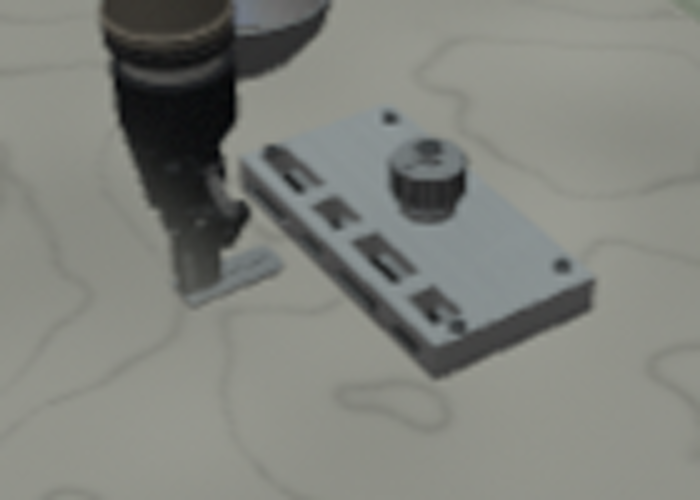

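The blade lies level and points at the second window from the far end, which is narrow. I slide it in.

play_rows(
  commands=[
    [-0.008, 0, 0, 0],
    [-0.008, 0, 0, 0],
    [-0.008, 0, 0, 0],
    [-0.008, 0, 0, 0],
    [-0.006, 0, 0, 0],
    [-0.006, 0, 0, 0],
    [-0.006, 0, 0, 0],
    [0, 0, 0, 0],
    [0, 0, 0, 0],
  ],
)

```text
t: 10.85
eef_pos: [0.5295, 0.2094, 0.1915]
tool_rot: [-0.0, -0.023, 1.0, -0.0]
contact_force: [-1.0, 0.2, -2.0]
gripper_width: 0.135
```

```bash
cat >> h.py <<'E'
h0=np.array([.6348,.1842]);_a=np.radians(2.54);HX=np.array([np.cos(_a),np.sin(_a)]);HY=np.array([-HX[1],HX[0]]);HF=h0-.065*HX
def hp(x,y,z): 
    q=HF+x*HX+y*HY; return [q[0],q[1],z]
E
python3 - <<'E'
from h import *
plan(hp(-.018,.03,.1936),182.54); o,p,_=state(); q=p[:2]-HF; print('holder frame',q@HX,q@HY)
E
```

```text
t 10.85 pos [0.5295 0.2094 0.1915] yaw -177.41 tilt [-4.e-04 -1.e-04 -1.e+00] w 0.0115 F [-1.01  0.22 -2.04]
tool delta mm (before turn) [-21.    0.1  -2.1]
turn about tool z deg 0.05  delta AFTER turn [-21.    0.1  -2.1]
holder frame -0.03905037883922834 0.02986884566203338
```

play_rows(
  commands=[
    [-0.006, 0, -0.001, 0],
    [-0.006, 0, 0, 0],
    [-0.004, 0, 0, 0],
    [-0.002, 0, 0, 0],
    [-0.001, 0, 0, 0],
    [-0.001, 0, 0, 0],
    [-0.001, 0, 0, 0],
    [0, 0, 0, 0],
    [0, 0, 0, 0],
  ],
)

```text
t: 11.75
eef_pos: [0.5505, 0.2104, 0.1926]
tool_rot: [-0.0, -0.023, 1.0, 0.0]
contact_force: [-0.9, -0.5, -1.1]
gripper_width: 0.131
```

```bash
cat >> h.py <<'E'
def hs(off=.03):
    plan(hp(-.018,off,.1936),182.54); o,p,_=state(); q=p[:2]-HF; print('holder frame',(q@HX).round(4),(q@HY).round(4),'F along',(o['contact_force'][:2]@HX).round(2))
E
python3 - <<'E'
from h import *
hs()
E
```

```text
t 11.75 pos [0.5505 0.2104 0.1926] yaw -177.41 tilt [-1.e-04  0.e+00 -1.e+00] w 0.0112 F [-0.87 -0.47 -1.08]
tool delta mm (before turn) [-0.   0.1 -1. ]
turn about tool z deg 0.05  delta AFTER turn [-0.   0.1 -1. ]
holder frame -0.018 0.0299 F along -0.89
```

play_rows(
  commands=[
    [-0.001, 0, 0, 0],
    [-0.001, 0, 0, 0],
    [0, 0, 0, 0],
    [0, 0, 0, 0],
  ],
)

```text
t: 12.15
eef_pos: [0.5512, 0.2105, 0.1921]
tool_rot: [-0.002, -0.023, 1.0, -0.0]
contact_force: [-5.4, -0.1, 1.2]
gripper_width: 0.135
```

play_rows(
  commands=[
    [-0.001, 0, 0, 0],
    [-0.001, 0, 0, 0],
    [0, 0, 0, 0],
    [0, 0, 0, 0],
  ],
)

```text
t: 12.55
eef_pos: [0.5518, 0.2107, 0.1917]
tool_rot: [-0.004, -0.023, 1.0, -0.001]
contact_force: [-9.4, -1.5, 3.7]
gripper_width: 0.133
```

Contact force builds at the expected home depth. I lower it onto the slot floor and release gently.

play_rows(
  commands=[
    [0, 0, 0.0005, 0],
    [0, 0, 0.0005, 0],
    [0, 0, 0, 0],
    [0, 0, 0, 0],
  ],
)

```text
t: 12.95
eef_pos: [0.5518, 0.2106, 0.191]
tool_rot: [-0.004, -0.023, 1.0, -0.001]
contact_force: [-11.8, -1.0, 6.9]
gripper_width: 0.131
```

play_rows(
  commands=[
    [0, 0, 0, 0],
    [0, 0, 0, 0],
    [0, 0, 0, 0],
    [0, 0, 0, 0],
  ],
  claw=0.022,
)

```text
t: 13.35
eef_pos: [0.5551, 0.2105, 0.1918]
tool_rot: [0.001, -0.022, 1.0, 0.0]
contact_force: [0.6, -0.0, 0.2]
gripper_width: 0.257
```

```bash
python3 - <<'E'
from h import *
hs(); c=wshot('w7'); s=shot('side','s7.png'); cv2.imwrite('pics/s7z.png',cv2.resize(s['frame'][110:210,160:300],None,fx=5,fy=5,interpolation=cv2.INTER_CUBIC)); cv2.imwrite('pics/w7z.png',cv2.resize(c['frame'][200:330,190:330],None,fx=4,fy=4))
E
```

```text
t 13.35 pos [0.5551 0.2105 0.1918] yaw -177.43 tilt [ 1.e-03  3.e-04 -1.e+00] w 0.022 F [ 0.56 -0.01  0.22]
tool delta mm (before turn) [ 4.5  0.1 -1.8]
turn about tool z deg 0.03  delta AFTER turn [ 4.5  0.1 -1.8]
holder frame -0.0135 0.0299 F along 0.56
```

View pics/s7z.png

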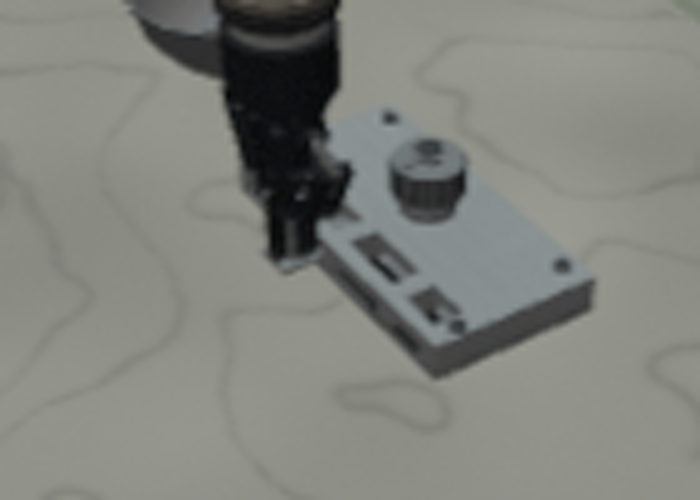

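View pics/w7z.png

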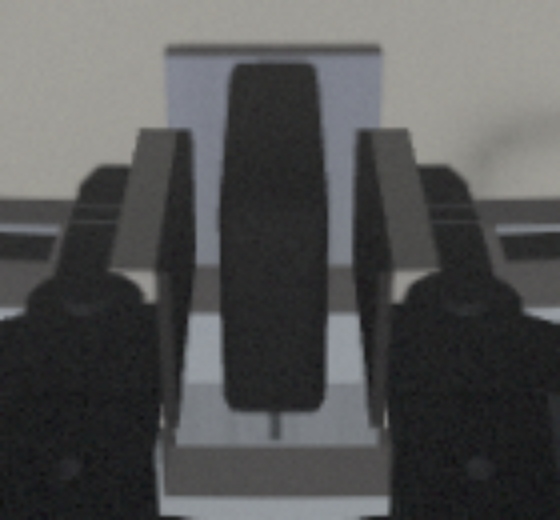

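play_rows(
  commands=[
    [0.003, 0, 0, 0],
    [0, 0, -0.01, 0],
    [0, 0, -0.03, 0],
    [0, 0, -0.03, 0],
    [0.03, 0, -0.03, 0],
    [0.03, 0, 0, 0],
    [0.03, 0, 0, 0],
    [0, 0, 0, 0],
    [0, 0, 0, 0],
  ],
)

```text
t: 14.35
eef_pos: [0.4616, 0.2065, 0.2925]
tool_rot: [0.001, -0.023, 1.0, 0.0]
contact_force: [-0.6, -0.0, 0.0]
gripper_width: 0.262
```

```bash
cat >> h.py <<'E'
def hfins(c):
    P=wcloud(c); f=c['frame'].astype(int); z=P[...,2]
    for m in comps((z>.046)&(z<.058)&(f.max(-1)<80)&(P[...,0]<.58),25):
        p=P[m]; r=cv2.minAreaRect((p[:,:2]*1000).astype(np.float32)); q=np.array(r[0])/1000-HF; uu=np.nonzero(m); print('hfin px',uu[1].mean().round(),uu[0].mean().round(),'z',np.percentile(p[:,2],[5,50,95]).round(4),'holder xy',(q@HX).round(4),(q@HY).round(4),np.round(r[1],1),round(r[2],1),'front x',np.percentile((p[:,:2]-HF)@HX,[1,99]).round(4))
E
python3 - <<'E'
from h import *
hs(); c=wshot('w8'); s=shot('side','s8.png'); cv2.imwrite('pics/s8z.png',cv2.resize(s['frame'][110:210,160:300],None,fx=5,fy=5,interpolation=cv2.INTER_CUBIC)); hfins(c)
E
```

```text
t 14.35 pos [0.4616 0.2065 0.2925] yaw -177.37 tilt [ 1.2e-03  7.0e-04 -1.0e+00] w 0.0223 F [-0.63 -0.01  0.03]
tool delta mm (before turn) [-88.9  -0.2  99. ]
turn about tool z deg 0.09  delta AFTER turn [-88.9  -0.1  99. ]
holder frame -0.107 0.03 F along -0.63
hfin px 258.0 294.0 z [0.049  0.0522 0.0532] holder xy -0.0159 0.0294 [29.9 11.6] 3.1 front x [-0.0306 -0.0018]
hfin px 468.0 298.0 z [0.0467 0.0526 0.0575] holder xy 0.0129 0.2746 [10.5 66.8] 9.1 front x [0.0078 0.0205]
```

View pics/s8z.png

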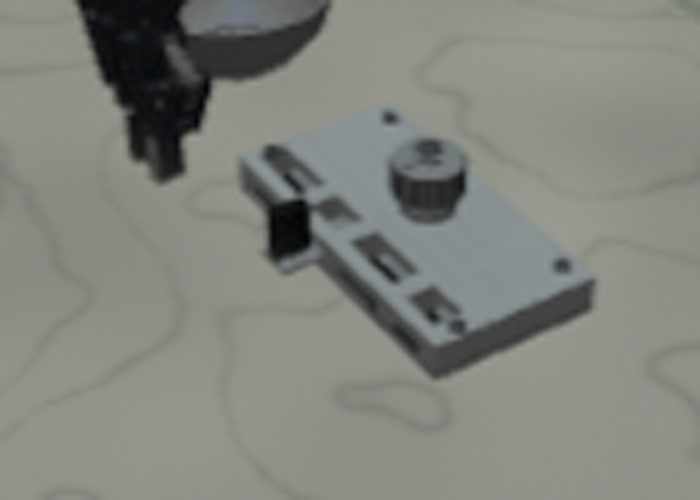

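View pics/w8.png

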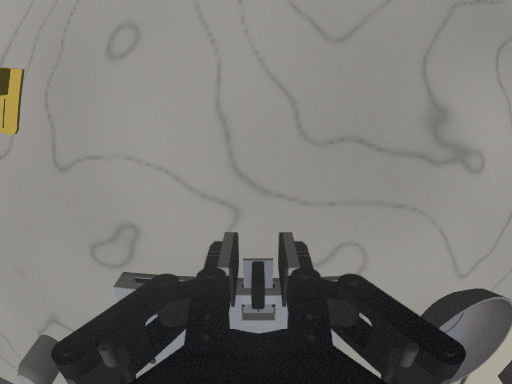

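Narrow A is home: fin top 52 mm, centre at holder (-16, 29) mm. Next is the wide blade, which I re-measure from above.

```bash
python3 - <<'E'
from h import *
t=shot('top','t8.png'); blk,grey=blades(t)
for m in comps(grey,60):
    vv,uu=np.nonzero(m); print(uu.mean().round(1),vv.mean().round(1),m.sum(),onplane(t,uu.mean(),vv.mean(),.004).round(3))
plan([.44,-.15,.32],192.7)
E
```

```text
291.5 125.5 117 [ 0.792 -0.128  0.004]
203.8 168.3 2333 [0.644 0.182 0.004]
350.3 177.0 110 [ 0.601 -0.323  0.004]
311.1 217.8 255 [ 0.463 -0.183  0.004]
t 14.5 pos [0.4627 0.2064 0.292 ] yaw -177.45 tilt [ 1.2e-03  4.0e-04 -1.0e+00] w 0.0219 F [ 0.42 -0.46  0.18]
tool delta mm (before turn) [  38.5 -355.   -28.2]
turn about tool z deg -10.15  delta AFTER turn [ 100.5 -342.7  -28.3]
```

play_rows(
  commands=[
    [0, 0, 0, -5.1],
    [0, 0, 0, -5.1],
    [0.01, -0.034, -0.01, 0],
    [0.01, -0.034, -0.02, 0],
    [0.01, -0.034, 0, 0],
    [0.01, -0.034, 0, 0],
    [0.01, -0.034, 0, 0],
    [0.01, -0.034, 0, 0],
    [0.01, -0.034, 0, 0],
    [0.01, -0.034, 0, 0],
    [0.01, -0.034, 0, 0],
    [0.01, -0.034, 0, 0],
    [0, 0, 0, 0],
    [0, 0, 0, 0],
  ],
  claw=0.045,
)

```text
t: 15.9
eef_pos: [0.4398, -0.1483, 0.3215]
tool_rot: [0.0, -0.11, 0.994, -0.0]
contact_force: [1.0, 0.1, 0.3]
gripper_width: 0.522
```

```bash
python3 - <<'E'
from h import *
c=wshot('w9'); fins(c); tongues(c)
plan([.4368,-.1897,.25],192.7)
E
```

```text
fin px (np.float64(214.0), np.float64(175.0)) n 489 zmed 0.0441 rect c [ 439.6 -189.1] [29.1 12.1] 12.2 mean [ 0.4386 -0.1888]
fin px (np.float64(80.0), np.float64(260.0)) n 286 zmed 0.0433 rect c [ 572.2 -329.5] [30.3 12.2] 7.9 mean [ 0.5705 -0.328 ]
fin px (np.float64(482.0), np.float64(310.0)) n 258 zmed 0.0466 rect c [553.1 208.1] [14.4 30. ] 87.2 mean [0.5512 0.206 ]
tongue px (np.float64(221.0), np.float64(189.0)) n 2583 rect [ 462.3 -184.8] [74.  49.5] 12.0
tongue px (np.float64(98.0), np.float64(244.0)) n 74 rect [ 568.1 -322.1] [ 8.7 19.2] 88.5
tongue px (np.float64(99.0), np.float64(270.0)) n 362 rect [ 605.6 -324.4] [54.3 28.9] 3.0
t 15.95 pos [ 0.4399 -0.1472  0.3215] yaw -167.24 tilt [-0.e+00  2.e-04 -1.e+00] w 0.0447 F [0.55 0.84 0.24]
tool delta mm (before turn) [ 12.4 -40.8  71.5]
turn about tool z deg 0.06  delta AFTER turn [ 12.4 -40.8  71.5]
```

View pics/w9.png

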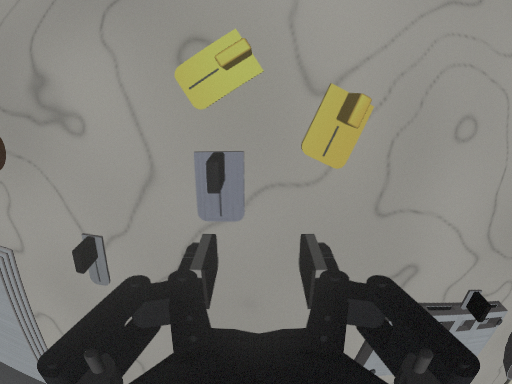

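The wide blade has not moved: fin at px (214,175), yaw about 12.3°. I move over it and grasp.

play_rows(
  commands=[
    [0.004, -0.014, 0.01, 0],
    [0.004, -0.014, 0.02, 0],
    [0.0045, -0.013, 0.02, 0.3],
    [0, 0, 0.0215, 0],
    [0, 0, 0, 0],
    [0, 0, 0, 0],
  ],
)

```text
t: 16.55
eef_pos: [0.4368, -0.189, 0.2502]
tool_rot: [-0.0, -0.11, 0.994, 0.0]
contact_force: [0.9, -0.0, -0.0]
gripper_width: 0.527
```

```bash
python3 - <<'E'
from h import *
c=wshot('w10'); fins(c); tongues(c)
plan([.4368,-.1896,.183],192.3)
E
```

```text
fin px (np.float64(257.0), np.float64(222.0)) n 771 zmed 0.0441 rect c [ 439.8 -189.7] [29.9 11.2] 12.8 mean [ 0.4378 -0.19  ]
fin px (np.float64(79.0), np.float64(308.0)) n 284 zmed 0.0432 rect c [ 569.6 -329.8] [25.4 12.8] 9.7 mean [ 0.5649 -0.3294]
tongue px (np.float64(257.0), np.float64(227.0)) n 3986 rect [ 461.9 -184.7] [74.3 49.9] 12.6
tongue px (np.float64(103.0), np.float64(289.0)) n 103 rect [ 568.6 -321. ] [20.5  9.2] 5.8
tongue px (np.float64(7.0), np.float64(310.0)) n 124 rect [ 678.8 -493.2] [73.4  9.4] 5.0
t 16.6 pos [ 0.4371 -0.1892  0.2507] yaw -167.41 tilt [ 7.e-04  2.e-04 -1.e+00] w 0.045 F [-0.26 -0.67  0.2 ]
tool delta mm (before turn) [ 0.4 -0.3 67.7]
turn about tool z deg 0.29  delta AFTER turn [ 0.4 -0.3 67.7]
```

play_rows(
  commands=[
    [0, 0, 0.02, 0],
    [0, 0, 0.02, 0],
    [0, 0, 0.017, 0],
    [0, 0, 0.0095, 0],
    [0, 0, 0, 0],
    [0, 0, 0, 0],
  ],
)

```text
t: 17.2
eef_pos: [0.4369, -0.19, 0.1844]
tool_rot: [0.001, -0.109, 0.994, -0.0]
contact_force: [0.1, -0.6, 0.3]
gripper_width: 0.527
```

play_rows(
  commands=[
    [0, 0, 0, 0],
    [0, 0, 0, 0],
    [0, 0, 0, 0],
    [0, 0, 0, 0],
    [0, 0, 0, 0],
    [0, 0, 0, 0],
    [0, 0, 0, 0],
    [0, 0, 0, 0],
  ],
  claw=0.0,
  force=60,
)

```text
t: 18.0
eef_pos: [0.4367, -0.1902, 0.1844]
tool_rot: [0.001, -0.109, 0.994, -0.0]
contact_force: [-1.3, 0.7, 7.1]
gripper_width: 0.13
```

```bash
python3 - <<'E'
from h import *
plan(hp(-.088,.09,.26),182.54)
E
```

```text
t 18.0 pos [ 0.4367 -0.1902  0.1844] yaw -167.51 tilt [ 1.2e-03 -2.0e-04 -1.0e+00] w 0.0111 F [-1.33  0.66  7.07]
tool delta mm (before turn) [-139.3  437.7  -75.6]
turn about tool z deg 9.95  delta AFTER turn [-61.6 455.2 -75.7]
```

play_rows(
  commands=[
    [0, 0, -0.02, 0],
    [0, 0, -0.03, 0],
    [0, 0, -0.03, 0],
    [0, 0, -0.02, 5],
    [0, 0, 0, 5],
    [-0.006, 0.045, 0, 0],
    [-0.006, 0.045, 0, 0],
    [-0.006, 0.045, 0, 0],
    [-0.006, 0.045, 0, 0],
    [-0.006, 0.045, 0, 0],
    [-0.006, 0.045, 0, 0],
    [-0.006, 0.045, 0, 0],
    [-0.006, 0.045, 0, 0],
    [-0.006, 0.045, 0, 0],
    [-0.006, 0.045, 0, 0],
    [0, 0, 0, 0],
    [0, 0, 0, 0],
  ],
)

```text
t: 19.7
eef_pos: [0.4762, 0.2632, 0.2833]
tool_rot: [-0.0, -0.023, 1.0, -0.0]
contact_force: [0.3, -1.2, -2.1]
gripper_width: 0.131
```

```bash
python3 - <<'E'
from h import *
plan(hp(-.088,.09,.196),182.54)
E
```

```text
t 19.7 pos [0.4762 0.2632 0.2833] yaw -177.35 tilt [-6.e-04 -3.e-04 -1.e+00] w 0.0112 F [ 0.31 -1.18 -2.07]
tool delta mm (before turn) [-2.   4.  87.3]
turn about tool z deg 0.11  delta AFTER turn [-2.   4.  87.3]
```

play_rows(
  commands=[
    [-0.002, 0.004, 0.025, 0.1],
    [0, 0, 0.025, 0],
    [0, 0, 0.025, 0],
    [0, 0, 0.012, 0],
    [0, 0, 0, 0],
    [0, 0, 0, 0],
    [0, 0, 0, 0],
  ],
)

```text
t: 20.4
eef_pos: [0.4792, 0.2662, 0.1979]
tool_rot: [0.001, -0.021, 1.0, 0.001]
contact_force: [-0.4, 0.4, -1.9]
gripper_width: 0.134
```

```bash
python3 - <<'E'
from h import *
plan(hp(-.088,.09,.196),182.54)
c=wshot('w11'); s=shot('side','s11.png'); cv2.imwrite('pics/s11z.png',cv2.resize(s['frame'][110:210,160:300],None,fx=5,fy=5,interpolation=cv2.INTER_CUBIC))
E
```

```text
t 20.4 pos [0.4792 0.2662 0.1979] yaw -177.64 tilt [ 0.0018  0.0011 -1.    ] w 0.0114 F [-0.44  0.35 -1.88]
tool delta mm (before turn) [1.2 1.2 1.9]
turn about tool z deg -0.18  delta AFTER turn [1.2 1.2 1.9]
```

View pics/s11z.png

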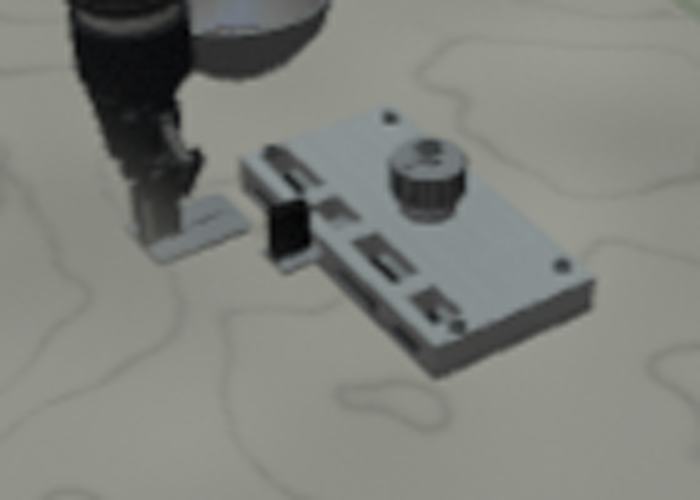

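View pics/w11.png

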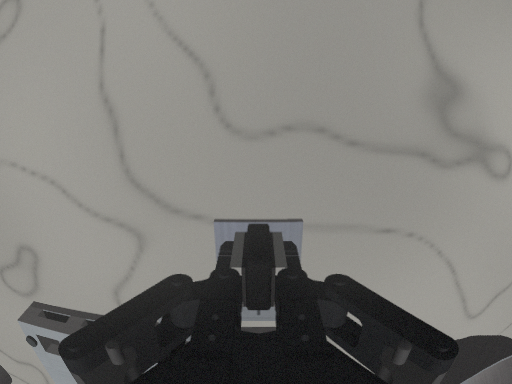

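The wide blade is level in front of the far wide bay. I trim the pose and slide it in.

play_rows(
  commands=[
    [0.001, 0.001, 0.002, -0.2],
    [0, 0, 0, 0],
    [-0.008, 0, 0, 0],
    [-0.008, 0, 0, 0],
    [-0.008, 0, 0, 0],
    [-0.008, 0, 0, 0],
    [-0.006, 0, 0, 0],
    [-0.006, 0, 0, 0],
    [-0.006, 0, 0, 0],
    [0, 0, 0, 0],
    [0, 0, 0, 0],
  ],
)

```text
t: 21.6
eef_pos: [0.5274, 0.2694, 0.1945]
tool_rot: [-0.0, -0.023, 1.0, -0.0]
contact_force: [-0.8, 0.1, -1.9]
gripper_width: 0.132
```

```bash
python3 - <<'E'
from h import *
hs(.09)
E
```

```text
t 21.6 pos [0.5274 0.2694 0.1945] yaw -177.41 tilt [-3.e-04 -1.e-04 -1.e+00] w 0.0113 F [-0.83  0.1  -1.87]
tool delta mm (before turn) [-20.5   0.1   0.9]
turn about tool z deg 0.05  delta AFTER turn [-20.5   0.1   0.9]
holder frame -0.0385 0.0899 F along -0.82
```

play_rows(
  commands=[
    [-0.006, 0, 0, 0],
    [-0.006, 0, 0, 0],
    [-0.004, 0, 0, 0],
    [-0.002, 0, 0, 0],
    [-0.001, 0, 0, 0],
    [-0.001, 0, 0, 0],
    [-0.001, 0, 0, 0],
    [0, 0, 0, 0],
    [0, 0, 0, 0],
  ],
)

```text
t: 22.5
eef_pos: [0.5478, 0.2704, 0.1944]
tool_rot: [-0.001, -0.023, 1.0, -0.0]
contact_force: [-2.9, -0.3, -0.7]
gripper_width: 0.132
```

play_rows(
  commands=[
    [-0.001, 0, 0, 0],
    [-0.001, 0, 0, 0],
    [0, 0, 0, 0],
    [0, 0, 0, 0],
  ],
)

```text
t: 22.9
eef_pos: [0.5485, 0.2706, 0.1941]
tool_rot: [-0.003, -0.023, 1.0, -0.001]
contact_force: [-8.6, -0.7, 2.6]
gripper_width: 0.133
```

```bash
python3 - <<'E'
from h import *
hs(.09)
E
```

```text
t 22.9 pos [0.5485 0.2706 0.1941] yaw -177.37 tilt [-0.0051 -0.0014 -1.    ] w 0.0113 F [-8.6  -0.72  2.59]
tool delta mm (before turn) [ 0.6 -0.1  0.5]
turn about tool z deg 0.09  delta AFTER turn [ 0.6 -0.1  0.5]
holder frame -0.0174 0.0901 F along -8.63
```

play_rows(
  commands=[
    [0, 0, 0.0005, 0],
    [0, 0, 0.0005, 0],
    [0, 0, 0.0005, 0],
    [0, 0, 0, 0],
    [0, 0, 0, 0],
  ],
)

```text
t: 23.4
eef_pos: [0.5484, 0.2706, 0.1927]
tool_rot: [-0.003, -0.023, 1.0, -0.001]
contact_force: [-9.1, -0.9, 4.6]
gripper_width: 0.13
```

play_rows(
  commands=[
    [0, 0, 0, 0],
    [0, 0, 0, 0],
    [0, 0, 0, 0],
    [0, 0, 0, 0],
  ],
  claw=0.022,
)

```text
t: 23.8
eef_pos: [0.551, 0.2704, 0.1934]
tool_rot: [0.001, -0.022, 1.0, 0.0]
contact_force: [-0.5, 0.0, 0.2]
gripper_width: 0.257
```

play_rows(
  commands=[
    [0.003, 0, 0, 0],
    [0, 0, -0.01, 0],
    [0, 0, -0.03, 0],
    [0, 0, -0.03, 0],
    [0.03, 0, -0.03, 0],
    [0.03, 0, 0, 0],
    [0.03, 0, 0, 0],
    [0, 0, 0, 0],
    [0, 0, 0, 0],
  ],
)

```text
t: 24.7
eef_pos: [0.4574, 0.2664, 0.294]
tool_rot: [0.001, -0.023, 1.0, 0.0]
contact_force: [0.6, -0.3, -0.1]
gripper_width: 0.258
```

```bash
python3 - <<'E'
from h import *
hs(.09); c=wshot('w12'); s=shot('side','s12.png'); cv2.imwrite('pics/s12z.png',cv2.resize(s['frame'][110:210,160:300],None,fx=5,fy=5,interpolation=cv2.INTER_CUBIC)); hfins(c)
t=shot('top','t12.png'); blk,grey=blades(t)
for m in comps(grey,60):
    vv,uu=np.nonzero(m); print(uu.mean().round(1),vv.mean().round(1),m.sum(),onplane(t,uu.mean(),vv.mean(),.004).round(3))
plan([.52,-.28,.32],190)
E
```

```text
t 24.7 pos [0.4574 0.2664 0.294 ] yaw -177.36 tilt [ 1.1e-03  8.0e-04 -1.0e+00] w 0.0221 F [ 0.61 -0.32 -0.08]
tool delta mm (before turn) [-90.4  -0.2 100.5]
turn about tool z deg 0.1  delta AFTER turn [-9.040e+01 -1.000e-01  1.005e+02]
holder frame -0.1085 0.09 F along 0.59
hfin px 258.0 294.0 z [0.0493 0.0522 0.0533] holder xy -0.0157 0.0895 [31.3 11.5] 3.1 front x [-0.0305 -0.0015]
hfin px 432.0 304.0 z [0.0468 0.0519 0.0573] holder xy 0.0134 0.2865 [11.4 69.3] 3.1 front x [0.0079 0.0189]
291.6 125.5 117 [ 0.792 -0.128  0.004]
200.8 170.2 2603 [0.638 0.193 0.004]
338.3 177.0 108 [ 0.602 -0.282  0.004]
t 24.85 pos [0.4586 0.2662 0.2935] yaw -177.46 tilt [ 1.2e-03  5.0e-04 -1.0e+00] w 0.022 F [ 0.41 -0.03 -0.82]
tool delta mm (before turn) [ -37.1 -548.4  -26.7]
turn about tool z deg -7.46  delta AFTER turn [  34.4 -548.6  -26.8]
```

View pics/s12z.png

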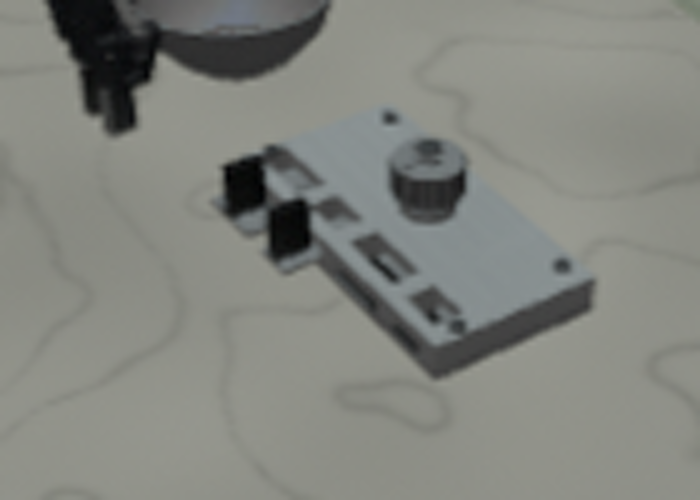

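The wide blade is home. Narrow B has been knocked: its tongue moved from y -0.323 to -0.282. I go and look at it again.

play_rows(
  commands=[
    [0, 0, -0.01, -5],
    [0, 0, -0.01, -5],
    [0, -0.04, 0, 0],
    [0, -0.04, 0, 0],
    [0, -0.04, 0, 0],
    [0, -0.04, 0, 0],
    [0, -0.04, 0, 0],
    [0, -0.04, 0, 0],
    [0, -0.04, 0, 0],
    [0, -0.04, 0, 0],
    [0, -0.04, 0, 0],
    [0, -0.04, 0, 0],
    [0, -0.04, 0, 0],
    [0, -0.04, 0, 0],
    [0, -0.03, 0, 0],
    [0, 0, 0, 0],
    [0, 0, 0, 0],
  ],
  claw=0.045,
)

```text
t: 26.55
eef_pos: [0.5688, -0.2327, 0.3127]
tool_rot: [-0.0, -0.108, 0.994, -0.0]
contact_force: [0.0, 0.7, -0.6]
gripper_width: 0.528
```

```bash
python3 - <<'E'
from h import *
c=wshot('w13'); fins(c); tongues(c)
plan([.5,-.25,.32],190)
E
```

```text
fin px (np.float64(26.0), np.float64(56.0)) n 670 zmed 0.0447 rect c [ 482.8 -488.6] [23.  53.7] 87.8 mean [ 0.4826 -0.4837]
fin px (np.float64(195.0), np.float64(180.0)) n 502 zmed 0.0441 rect c [ 573.2 -288.2] [29.4 11.8] 5.1 mean [ 0.5718 -0.2877]
fin px (np.float64(508.0), np.float64(294.0)) n 29 zmed 0.0361 rect c [653.4 166.5] [22.7  4.5] 9.8 mean [0.6514 0.1659]
fin px (np.float64(509.0), np.float64(303.0)) n 54 zmed 0.0498 rect c [660.5 162.8] [29.9  5.8] 26.6 mean [0.6595 0.1619]
tongue px (np.float64(191.0), np.float64(158.0)) n 63 rect [ 564.6 -300.1] [9.2 8. ] 9.0
tongue px (np.float64(204.0), np.float64(199.0)) n 1183 rect [ 596.4 -286.1] [74.8 30. ] 5.6
tongue px (np.float64(39.0), np.float64(200.0)) n 90 rect [ 654.9 -491.8] [39.2  5.4] 5.6
t 26.6 pos [ 0.5689 -0.2314  0.3126] yaw -167.43 tilt [-7.e-04  6.e-04 -1.e+00] w 0.0449 F [-0.07  0.3  -0.55]
tool delta mm (before turn) [71.3 -3.2 -7.3]
turn about tool z deg 2.57  delta AFTER turn [71.1 -6.4 -7.3]
```

View pics/w13.png

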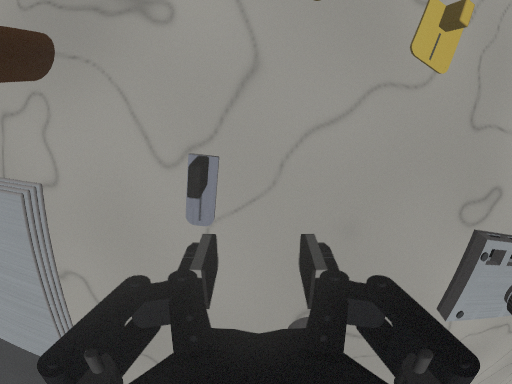

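Narrow B is at px (204,199): fin (0.573,-0.288), yaw 5.5°.

```bash
python3 - <<'E'
from h import *
plan([.5704,-.2885,.25],185.5)
E
```

```text
t 26.6 pos [ 0.5689 -0.2314  0.3126] yaw -167.43 tilt [-7.e-04  6.e-04 -1.e+00] w 0.0449 F [-0.07  0.3  -0.55]
tool delta mm (before turn) [ 10.9 -56.1  62.6]
turn about tool z deg 7.07  delta AFTER turn [  3.9 -57.1  62.6]
```

play_rows(
  commands=[
    [0, 0, 0, 7.1],
    [0.001, -0.02, 0.02, 0],
    [0.001, -0.02, 0.02, 0],
    [0.002, -0.017, 0.0225, 0],
    [0, 0, 0, 0],
    [0, 0, 0, 0],
    [0, 0, 0, 0],
  ],
)

```text
t: 27.3
eef_pos: [0.5711, -0.287, 0.2516]
tool_rot: [0.001, -0.049, 0.999, 0.0]
contact_force: [-0.1, -0.8, 0.3]
gripper_width: 0.526
```

```bash
python3 - <<'E'
from h import *
c=wshot('w14'); fins(c); tongues(c)
plan([.5704,-.2885,.184],185.5)
E
```

```text
fin px (np.float64(11.0), np.float64(80.0)) n 1081 zmed 0.0443 rect c [ 483.6 -488.4] [22.9 53.5] 84.9 mean [ 0.4824 -0.4831]
fin px (np.float64(256.0), np.float64(219.0)) n 752 zmed 0.0442 rect c [ 573.1 -288.6] [29.1 10.9] 5.8 mean [ 0.5713 -0.2887]
tongue px (np.float64(257.0), np.float64(228.0)) n 1945 rect [ 596.  -286.2] [74.3 29.6] 5.6
tongue px (np.float64(61.0), np.float64(277.0)) n 313 rect [ 691.  -488.6] [112.    6.6] 6.0
t 27.35 pos [ 0.5711 -0.2871  0.2518] yaw -174.38 tilt [ 1.9e-03  3.0e-04 -1.0e+00] w 0.0452 F [-0.22 -0.4   0.6 ]
tool delta mm (before turn) [ 1.  -1.3 67.8]
turn about tool z deg 0.12  delta AFTER turn [ 1.  -1.3 67.8]
```

play_rows(
  commands=[
    [0.001, -0.001, 0.02, 0],
    [0, 0, 0.02, 0],
    [0, 0, 0.018, 0],
    [0, 0, 0.01, 0],
    [0, 0, 0, 0],
    [0, 0, 0, 0],
  ],
)

```text
t: 27.95
eef_pos: [0.5698, -0.2895, 0.1835]
tool_rot: [0.001, -0.048, 0.999, -0.0]
contact_force: [-0.1, -0.2, 0.4]
gripper_width: 0.529
```

play_rows(
  commands=[
    [0, 0, 0, 0],
    [0, 0, 0, 0],
    [0, 0, 0, 0],
    [0, 0, 0, 0],
    [0, 0, 0, 0],
    [0, 0, 0, 0],
    [0, 0, 0, 0],
    [0, 0, 0, 0],
  ],
  claw=0.0,
  force=60,
)

```text
t: 28.75
eef_pos: [0.5697, -0.2899, 0.1836]
tool_rot: [0.001, -0.048, 0.999, -0.0]
contact_force: [-0.8, 1.3, 6.8]
gripper_width: 0.132
```

```bash
python3 - <<'E'
from h import *
plan(hp(-.088,-.09,.28),182.54)
E
```

```text
t 28.75 pos [ 0.5697 -0.2899  0.1836] yaw -174.51 tilt [ 1.4e-03 -4.0e-04 -1.0e+00] w 0.0112 F [-0.76  1.34  6.78]
tool delta mm (before turn) [ 47.1 383.6 -96.7]
turn about tool z deg 2.95  delta AFTER turn [ 66.8 380.7 -96.7]
```

play_rows(
  commands=[
    [0, 0, -0.02, 0],
    [0, 0, -0.03, 0],
    [0, 0, -0.03, 0],
    [0, 0, -0.017, 3],
    [0.01, 0.038, 0, 0],
    [0.01, 0.038, 0, 0],
    [0.01, 0.038, 0, 0],
    [0.01, 0.038, 0, 0],
    [0.01, 0.038, 0, 0],
    [0.01, 0.038, 0, 0],
    [0.007, 0.038, 0, 0],
    [0, 0.038, 0, 0],
    [0, 0.038, 0, 0],
    [0, 0.038, 0, 0],
    [0, 0, 0, 0],
    [0, 0, 0, 0],
  ],
)

```text
t: 30.35
eef_pos: [0.4856, 0.0878, 0.2796]
tool_rot: [-0.0, -0.023, 1.0, -0.0]
contact_force: [0.4, -0.5, -0.3]
gripper_width: 0.131
```

```bash
python3 - <<'E'
from h import *
plan(hp(-.088,-.09,.1955),182.54)
E
```

```text
t 30.35 pos [0.4856 0.0878 0.2796] yaw -177.37 tilt [-3.e-04 -1.e-04 -1.e+00] w 0.0112 F [ 0.38 -0.52 -0.27]
tool delta mm (before turn) [-0.4 -0.3 84.1]
turn about tool z deg 0.09  delta AFTER turn [-0.4 -0.3 84.1]
```

play_rows(
  commands=[
    [0, 0, 0.025, 0],
    [0, 0, 0.025, 0],
    [0, 0, 0.024, 0],
    [0, 0, 0.01, 0],
    [0, 0, 0, 0],
    [0, 0, 0, 0],
    [0, 0, 0, 0],
  ],
)

```text
t: 31.05
eef_pos: [0.4864, 0.0868, 0.1967]
tool_rot: [0.001, -0.021, 1.0, 0.0]
contact_force: [0.9, 0.2, -0.7]
gripper_width: 0.131
```

```bash
python3 - <<'E'
from h import *
plan(hp(-.088,-.09,.1955),182.54)
c=wshot('w15'); s=shot('side','s15.png'); cv2.imwrite('pics/s15z.png',cv2.resize(s['frame'][110:210,160:300],None,fx=5,fy=5,interpolation=cv2.INTER_CUBIC))
E
```

```text
t 31.05 pos [0.4864 0.0868 0.1967] yaw -177.54 tilt [ 1.9e-03  5.0e-04 -1.0e+00] w 0.0112 F [ 0.91  0.15 -0.66]
tool delta mm (before turn) [0.5 0.7 1.2]
turn about tool z deg -0.08  delta AFTER turn [0.5 0.7 1.2]
```

View pics/s15z.png

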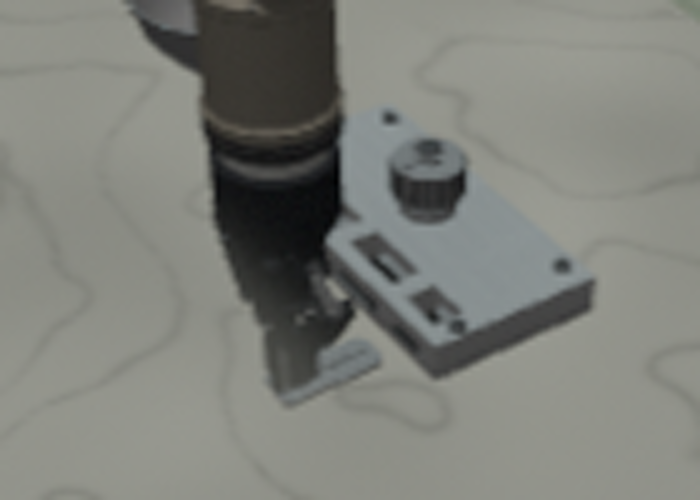

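View pics/w15.png

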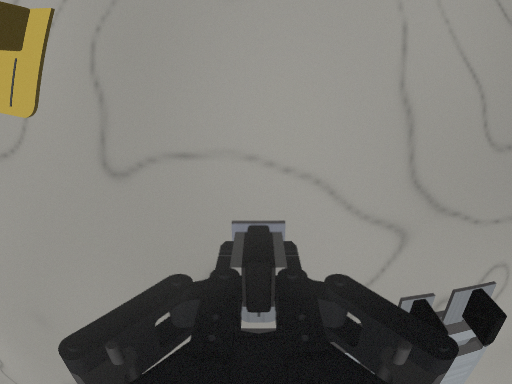

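Narrow B is level in front of the near narrow bay. I slide it in.

play_rows(
  commands=[
    [0, 0.0005, 0.001, 0],
    [0, 0, 0, 0],
    [-0.008, 0, 0, 0],
    [-0.008, 0, 0, 0],
    [-0.008, 0, 0, 0],
    [-0.008, 0, 0, 0],
    [-0.006, 0, 0, 0],
    [-0.006, 0, 0, 0],
    [-0.006, 0, 0, 0],
    [0, 0, 0, 0],
    [0, 0, 0, 0],
  ],
)

```text
t: 32.25
eef_pos: [0.5357, 0.0896, 0.1945]
tool_rot: [-0.0, -0.022, 1.0, -0.0]
contact_force: [-1.2, -0.6, -1.0]
gripper_width: 0.131
```

```bash
python3 - <<'E'
from h import *
hs(-.09)
E
```

```text
t 32.25 pos [0.5357 0.0896 0.1945] yaw -177.51 tilt [-4.e-04 -1.e-04 -1.e+00] w 0.0112 F [-1.18 -0.61 -1.01]
tool delta mm (before turn) [-20.2   0.1   0.9]
turn about tool z deg -0.05  delta AFTER turn [-20.2   0.1   0.9]
holder frame -0.0382 -0.0901 F along -1.2
```

play_rows(
  commands=[
    [-0.006, 0, 0, 0],
    [-0.006, 0, 0, 0],
    [-0.004, 0, 0, 0],
    [-0.002, 0, 0, 0],
    [-0.001, 0, 0, 0],
    [-0.001, 0, 0, 0],
    [0, 0, 0, 0],
    [0, 0, 0, 0],
  ],
)

```text
t: 33.05
eef_pos: [0.5552, 0.0905, 0.1944]
tool_rot: [-0.001, -0.022, 1.0, -0.0]
contact_force: [-2.8, -0.0, -0.9]
gripper_width: 0.132
```

play_rows(
  commands=[
    [-0.001, 0, 0, 0],
    [-0.001, 0, 0, 0],
    [-0.001, 0, 0, 0],
    [0, 0, 0, 0],
    [0, 0, 0, 0],
  ],
)

```text
t: 33.55
eef_pos: [0.5562, 0.0906, 0.1938]
tool_rot: [-0.004, -0.022, 1.0, -0.0]
contact_force: [-10.0, 0.7, 2.8]
gripper_width: 0.133
```

```bash
python3 - <<'E'
from h import *
hs(-.09)
E
```

```text
t 33.55 pos [0.5562 0.0906 0.1938] yaw -177.49 tilt [-7.2e-03 -8.0e-04 -1.0e+00] w 0.0113 F [-9.99  0.7   2.82]
tool delta mm (before turn) [0.4 0.  0.2]
turn about tool z deg -0.03  delta AFTER turn [0.4 0.  0.2]
holder frame -0.0176 -0.09 F along -9.95
```

play_rows(
  commands=[
    [0, 0, 0.0005, 0],
    [0, 0, 0.0005, 0],
    [0, 0, 0.0005, 0],
    [0, 0, 0, 0],
    [0, 0, 0, 0],
  ],
)

```text
t: 34.05
eef_pos: [0.5562, 0.0905, 0.1922]
tool_rot: [-0.004, -0.022, 1.0, -0.0]
contact_force: [-9.8, -0.4, 3.6]
gripper_width: 0.131
```

play_rows(
  commands=[
    [0, 0, 0, 0],
    [0, 0, 0, 0],
    [0, 0, 0, 0],
    [0, 0, 0, 0],
  ],
  claw=0.022,
)

```text
t: 34.45
eef_pos: [0.5593, 0.0907, 0.1934]
tool_rot: [0.001, -0.022, 1.0, 0.0]
contact_force: [0.3, -0.5, -0.9]
gripper_width: 0.258
```

play_rows(
  commands=[
    [0.003, 0, 0, 0],
    [0, 0, -0.01, 0],
    [0, 0, -0.03, 0],
    [0, 0, -0.03, 0],
    [0.02, 0, -0.04, 0],
    [0.02, 0.03, -0.03, 0],
    [0, 0.04, 0, 0],
    [0, 0.03, 0, 0],
    [0, 0, 0, 0],
    [0, 0, 0, 0],
  ],
)

```text
t: 35.45
eef_pos: [0.5112, 0.1892, 0.3336]
tool_rot: [0.0, -0.023, 1.0, 0.0]
contact_force: [-0.8, -0.7, -0.6]
gripper_width: 0.256
```

```bash
python3 - <<'E'
from h import *
hs(-.09); c=wshot('w16'); s=shot('side','s16.png'); cv2.imwrite('pics/s16z.png',cv2.resize(s['frame'][110:210,160:300],None,fx=5,fy=5,interpolation=cv2.INTER_CUBIC)); hfins(c)
plan([.55,.19,.40],182.54)
E
```

```text
t 35.45 pos [0.5112 0.1892 0.3336] yaw -177.42 tilt [ 4.e-04  1.e-04 -1.e+00] w 0.0218 F [-0.77 -0.73 -0.6 ]
tool delta mm (before turn) [ -40.1 -100.5  140. ]
turn about tool z deg 0.04  delta AFTER turn [ -40.2 -100.4  140. ]
holder frame -0.0583 0.0104 F along -0.8
hfin px 156.0 225.0 z [0.0478 0.0521 0.0533] holder xy -0.0159 -0.0899 [29.  12.6] 2.2 front x [-0.0302 -0.0021]
hfin px 339.0 226.0 z [0.0476 0.0522 0.0534] holder xy -0.0161 0.0887 [28.8 12.1] 1.5 front x [-0.0302 -0.0018]
hfin px 277.0 225.0 z [0.0496 0.0521 0.0533] holder xy -0.0154 0.0288 [29.6 11.5] 3.0 front x [-0.0299 -0.0009]
hfin px 471.0 244.0 z [0.0472 0.0522 0.0576] holder xy 0.0134 0.2648 [ 6.3 49.8] 15.9 front x [0.0081 0.0206]
t 35.55 pos [0.5115 0.1874 0.3333] yaw -177.6 tilt [-1.e-04 -7.e-04 -1.e+00] w 0.022 F [ 0.2  -0.32 -0.59]
tool delta mm (before turn) [-38.5   0.9 -66.7]
turn about tool z deg -0.14  delta AFTER turn [-38.5   0.8 -66.7]
```

View pics/s16z.png

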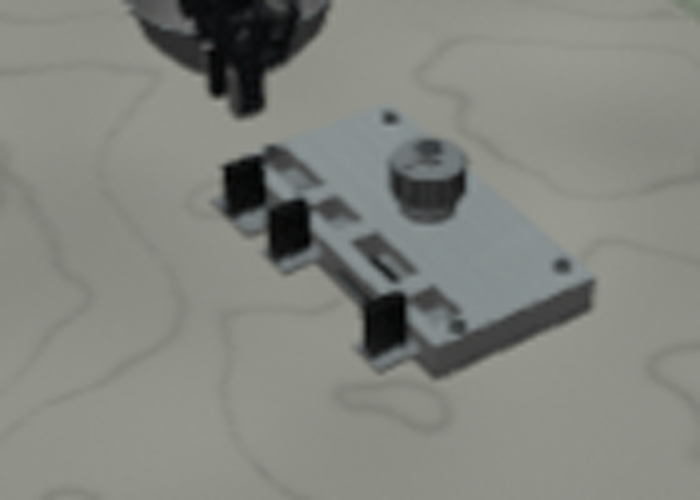

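View pics/w16.png

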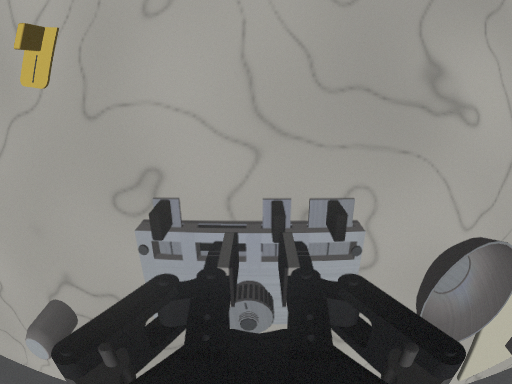

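All three blades are home: fin tops 52 mm, centres at x ≈ -15.5 mm, y ≈ -90, 29 and 89 mm. Now I check the ring, its height and the last joint.

```bash
python3 - <<'E'
from h import *
o=obs(); print(np.degrees(o['q']).round(1))
print('ring centre',hp(.08,0,.219)); plan(hp(0.05,0,.40),182.54)
t=shot('top','t16.png'); cv2.imwrite('pics/t16z.png',cv2.resize(t['frame'][100:300,80:480],None,fx=2,fy=2))
E
```

```text
[-34.7  20.    9.8 111.6  -4.4  48.8  69.9]
ring centre [np.float64(0.649785262890679), np.float64(0.18486475265869518), 0.219]
t 35.55 pos [0.5115 0.1874 0.3333] yaw -177.6 tilt [-1.e-04 -7.e-04 -1.e+00] w 0.022 F [ 0.2  -0.32 -0.59]
tool delta mm (before turn) [-108.    -8.5  -66.7]
turn about tool z deg -0.14  delta AFTER turn [-108.    -8.7  -66.7]
```

View pics/t16z.png

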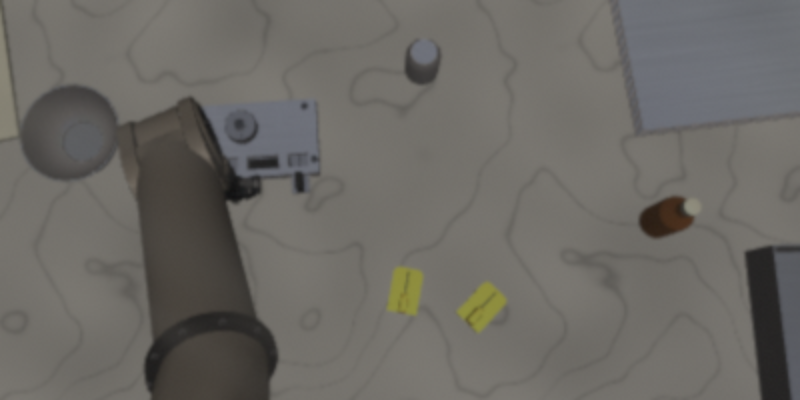

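Only the yellow look-alikes remain on the counter. The last joint's angle falls as the ring turns clockwise, so I wind it back about 90° before gripping the ring.

play_rows(
  commands=[
    [-0.035, -0.002, 0, 0],
    [-0.035, -0.002, 0, 0],
    [-0.035, -0.002, 0, 0],
    [-0.033, -0.002, 0, 0],
    [0, 0, 0, -8],
    [0, 0, 0, -8],
    [0, 0, 0, -8],
    [0, 0, 0, -8],
    [0, 0, 0, -8],
    [0, 0, 0, -8],
    [0, 0, 0, -8],
    [0, 0, 0, -8],
    [0, 0, 0, -8],
    [0, 0, 0, -8],
    [0, 0, 0, -8],
    [0, 0, 0, 0],
    [0, 0, 0, 0],
  ],
  claw=0.075,
)

```text
t: 37.3
eef_pos: [0.6499, 0.1854, 0.3329]
tool_rot: [0.0, 0.708, -0.706, 0.0]
contact_force: [-0.2, 0.1, -0.1]
gripper_width: 0.876
```

```bash
python3 - <<'E'
from h import *
o=obs(); print(np.degrees(o['q']).round(1))
plan(hp(0.08,0,.26)); c=wshot('w17')
P=wcloud(c); z=P[...,2]; C=np.array(hp(.08,0,0)[:2]); m=(z>.05)&(z<.095)&(np.linalg.norm(P[...,:2]-C,axis=-1)<.04)
p=P[m]; print(np.histogram(p[:,2],bins=np.arange(.05,.095,.002)))
q=p[(p[:,2]>.066)&(p[:,2]<.078)][:,:2]; print(cv2.minEnclosingCircle((q*1000).astype(np.float32)), cv2.minAreaRect((q*1000).astype(np.float32)),C)
E
```

```text
[-14.1  31.6 -10.1  92.1   6.3  56.8 153.9]
t 37.3 pos [0.6499 0.1854 0.3329] yaw -89.82 tilt [-4.e-04 -4.e-04 -1.e+00] w 0.0748 F [-0.22  0.06 -0.1 ]
tool delta mm (before turn) [ 0.5  0.1 72.9]
(array([  20,   21,   23,   36,   26,   28,   37,   33,   41,   75,  928,
       1356,   25,   14,   23,  228,  255,    3,    0,    0,    0,    0]), array([0.05 , 0.052, 0.054, 0.056, 0.058, 0.06 , 0.062, 0.064, 0.066,
       0.068, 0.07 , 0.072, 0.074, 0.076, 0.078, 0.08 , 0.082, 0.084,
       0.086, 0.088, 0.09 , 0.092, 0.094]))
((649.7734985351562, 185.09043884277344), 26.81861686706543) ((650.1477661132812, 185.04183959960938), (51.58086395263672, 53.03464126586914), 4.118381023406982) [0.64978526 0.18486475]
```

View pics/w17.png

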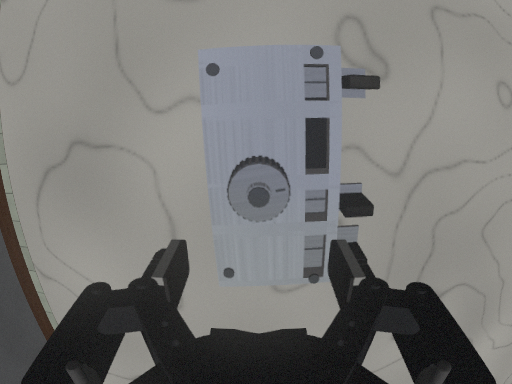

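The ring is centred at (0.650,0.185), which matches the estimate, and its top is at about 72 mm, so roughly 1.5 turns remain. An index mark shows at px (280,190). I descend.

play_rows(
  commands=[
    [0, 0, 0.03, 0],
    [0, 0, 0.03, 0],
    [0, 0, 0.02, 0],
    [0, 0, 0, 0],
    [0, 0, 0, 0],
  ],
)

```text
t: 37.85
eef_pos: [0.6498, 0.1867, 0.2534]
tool_rot: [0.0, 0.71, -0.705, 0.0]
contact_force: [0.8, -0.3, 1.5]
gripper_width: 0.878
```

```bash
python3 - <<'E'
from h import *
plan(hp(0.08,0,.213)); print(np.degrees(obs()['q']).round(1))
E
```

```text
t 37.85 pos [0.6498 0.1867 0.2534] yaw -89.59 tilt [-1.e-04 -2.e-04 -1.e+00] w 0.075 F [ 0.82 -0.28  1.47]
tool delta mm (before turn) [ 1.9  0.1 40.4]
[-14.6  36.8  -9.6  95.    7.6  48.9 153. ]
```

play_rows(
  commands=[
    [0.0015, 0, 0.015, 0],
    [0, 0, 0.015, 0],
    [0, 0, 0.01, 0],
    [0, 0, 0, 0],
    [0, 0, 0, 0],
    [0, 0, 0, 0],
  ],
)

```text
t: 38.45
eef_pos: [0.65, 0.1854, 0.2136]
tool_rot: [-0.0, 0.71, -0.704, 0.0]
contact_force: [0.0, 0.3, 0.2]
gripper_width: 0.879
```

```bash
python3 - <<'E'
from h import *
plan(hp(0.08,0,.213)); c=wshot('w18')
E
```

```text
t 38.45 pos [0.65   0.1854 0.2136] yaw -89.51 tilt [ 8.e-04  4.e-04 -1.e+00] w 0.0751 F [0.01 0.33 0.25]
tool delta mm (before turn) [0.5 0.2 0.6]
```

View pics/w18.png

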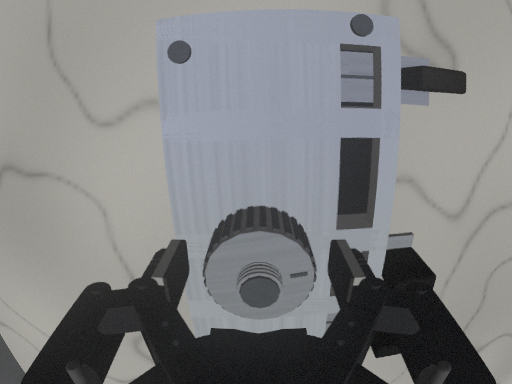

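play_rows(
  commands=[
    [0, 0, 0, 0],
    [0, 0, 0, 0],
    [0, 0, 0, 0],
    [0, 0, 0, 0],
    [0, 0, 0, 0],
    [0, 0, 0, 0],
    [0, 0, 0, 0],
  ],
  claw=0.0,
  force=60,
)

```text
t: 39.2
eef_pos: [0.6496, 0.1853, 0.2139]
tool_rot: [-0.0, 0.71, -0.704, 0.0]
contact_force: [-1.9, -1.5, 5.8]
gripper_width: 0.584
```

```bash
cat >> h.py <<'E'
def rs():
    o,p,Rm=state(); print('t',round(o['t'],2),'pos',p.round(4),'yaw',round(yaw(),1),'q7',np.degrees(o['q'][6]).round(1),'w',round(o['gripper_width']*.0854,4),'F',o['contact_force'].round(1),'M',o['torque'].round(2),'tilt',Rm[:,2].round(4),'tau7',round(o['joint_torque'][6],3))
E
python3 - <<'E'
from h import *
rs()
E
```

```text
t 39.2 pos [0.6496 0.1853 0.2139] yaw -89.5 q7 152.7 w 0.0499 F [-1.9 -1.5  5.8] M [-0.12  0.53 -0.04] tilt [ 1.e-04  1.e-04 -1.e+00] tau7 0.009
```

play_rows(
  commands=[
    [0, 0, 6e-05, 5],
    [0, 0, 6e-05, 5],
    [0, 0, 6e-05, 5],
    [0, 0, 6e-05, 5],
    [0, 0, 6e-05, 5],
    [0, 0, 6e-05, 5],
    [0, 0, 6e-05, 5],
    [0, 0, 6e-05, 5],
    [0, 0, 6e-05, 5],
    [0, 0, 6e-05, 5],
  ],
)

```text
t: 40.2
eef_pos: [0.6497, 0.1853, 0.2134]
tool_rot: [0.0, -0.345, 0.939, 0.0]
contact_force: [-2.8, -0.5, 4.8]
gripper_width: 0.579
```

```bash
python3 - <<'E'
from h import *
rs(); c=wshot('w19'); cv2.imwrite('pics/w19z.png',c['frame'][180:384,130:390])
E
```

```text
t 40.2 pos [0.6497 0.1853 0.2134] yaw -139.7 q7 111.7 w 0.0495 F [-2.8 -0.5  4.8] M [-0.2   0.43  0.21] tilt [ 3.e-04  2.e-04 -1.e+00] tau7 0.734
```

View pics/w19z.png

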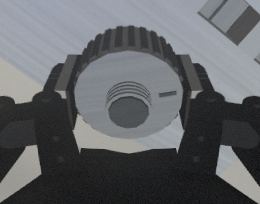

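The mark turns with the gripper and the drag is 0.2 N m as described. I continue.

play_rows(
  commands=[
    [0, 0, 8e-05, 7],
    [0, 0, 8e-05, 7],
    [0, 0, 8e-05, 7],
    [0, 0, 8e-05, 7],
    [0, 0, 8e-05, 7],
    [0, 0, 8e-05, 7],
    [0, 0, 8e-05, 7],
    [0, 0, 8e-05, 7],
    [0, 0, 8e-05, 7],
    [0, 0, 8e-05, 7],
    [0, 0, 8e-05, 7],
    [0, 0, 8e-05, 7],
    [0, 0, 8e-05, 7],
    [0, 0, 8e-05, 7],
    [0, 0, 8e-05, 7],
    [0, 0, 8e-05, 7],
    [0, 0, 8e-05, 7],
    [0, 0, 8e-05, 7],
    [0, 0, 8e-05, 7],
    [0, 0, 8e-05, 7],
  ],
)

```text
t: 42.25
eef_pos: [0.6497, 0.1851, 0.2118]
tool_rot: [-0.0, 0.765, 0.644, 0.0]
contact_force: [-2.7, -0.9, 7.0]
gripper_width: 0.579
```

```bash
python3 - <<'E'
from h import *
rs(); c=wshot('w20'); cv2.imwrite('pics/w20z.png',c['frame'][180:384,130:390])
E
```

```text
t 42.25 pos [0.6497 0.1851 0.2118] yaw 80.2 q7 -1.0 w 0.0494 F [-2.7 -0.9  7. ] M [-0.3   0.61  0.17] tilt [-1.e-04  4.e-04 -1.e+00] tau7 1.114
```

View pics/w20z.png

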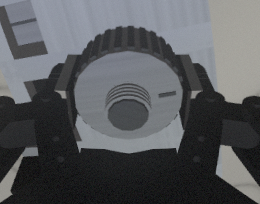

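play_rows(
  commands=[
    [0, 0, 8e-05, 7],
    [0, 0, 8e-05, 7],
    [0, 0, 8e-05, 7],
    [0, 0, 8e-05, 7],
    [0, 0, 8e-05, 7],
    [0, 0, 8e-05, 7],
    [0, 0, 8e-05, 7],
    [0, 0, 8e-05, 7],
    [0, 0, 8e-05, 7],
    [0, 0, 8e-05, 7],
    [0, 0, 8e-05, 7],
    [0, 0, 8e-05, 7],
    [0, 0, 8e-05, 7],
    [0, 0, 8e-05, 7],
    [0, 0, 8e-05, 7],
    [0, 0, 8e-05, 7],
    [0, 0, 8e-05, 7],
    [0, 0, 8e-05, 7],
    [0, 0, 8e-05, 7],
    [0, 0, 8e-05, 7],
  ],
)

```text
t: 44.3
eef_pos: [0.6497, 0.1852, 0.2103]
tool_rot: [-0.0, 0.867, -0.498, -0.0]
contact_force: [-3.3, -1.5, 7.4]
gripper_width: 0.58
```

```bash
python3 - <<'E'
from h import *
rs(); c=wshot('w21'); cv2.imwrite('pics/w21z.png',c['frame'][180:384,130:390])
E
```

```text
t 44.3 pos [0.6497 0.1852 0.2103] yaw -59.7 q7 -121.9 w 0.0495 F [-3.3 -1.5  7.4] M [-0.2   0.76  0.25] tilt [-1.e-04  4.e-04 -1.e+00] tau7 1.283
```

View pics/w21z.png

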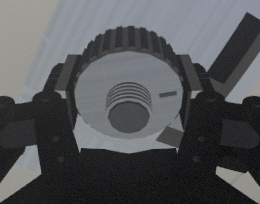

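play_rows(
  commands=[
    [0, 0, 0, 0],
    [0, 0, 0, 0],
    [0, 0, 0, 0],
    [0, 0, 0, 0],
    [0, 0, 0, -8],
    [0, 0, 0, -8],
    [0, 0, 0, -8],
    [0, 0, 0, -8],
    [0, 0, 0, -8],
    [0, 0, 0, -8],
    [0, 0, 0, -8],
    [0, 0, 0, -8],
    [0, 0, 0, -8],
    [0, 0, 0, -8],
    [0, 0, 0, -8],
    [0, 0, 0, -8],
    [0, 0, 0, -8],
    [0, 0, 0, -8],
    [0, 0, 0, -8],
    [0, 0, 0, -8],
  ],
  claw=0.068,
)

```text
t: 46.35
eef_pos: [0.6496, 0.1851, 0.2094]
tool_rot: [0.0, 0.825, 0.565, 0.0]
contact_force: [-1.2, 0.0, -0.2]
gripper_width: 0.8
```

play_rows(
  commands=[
    [0, 0, 0, -8],
    [0, 0, 0, -8],
    [0, 0, 0, -8],
    [0, 0, 0, -8],
    [0, 0, 0, -8],
    [0, 0, 0, -8],
    [0, 0, 0, -8],
    [0, 0, 0, -8],
    [0, 0, 0, -8],
    [0, 0, 0, -8],
    [0, 0, 0, -8],
    [0, 0, 0, -8],
    [0, 0, 0, -8],
    [0, 0, 0, -8],
    [0, 0, 0, -8],
    [0, 0, 0, -8],
    [0, 0, 0, -8],
    [0, 0, 0, -8],
    [0, 0, 0, -8],
    [0, 0, 0, 0],
  ],
)

```text
t: 48.35
eef_pos: [0.6498, 0.1845, 0.2094]
tool_rot: [0.0, -0.346, 0.938, 0.0]
contact_force: [0.4, -1.0, -0.1]
gripper_width: 0.799
```

```bash
python3 - <<'E'
from h import *
rs(); plan(hp(.08,0,.210)); c=wshot('w22')
P=wcloud(c); z=P[...,2]; C=np.array(hp(.08,0,0)[:2]); m=(z>.05)&(z<.095)&(np.linalg.norm(P[...,:2]-C,axis=-1)<.026)
print(np.histogram(P[m][:,2],bins=np.arange(.060,.090,.002)))
E
```

```text
t 48.35 pos [0.6498 0.1845 0.2094] yaw -139.5 q7 112.4 w 0.0682 F [ 0.4 -1.  -0.1] M [0.03 0.04 0.02] tilt [ 0.e+00  2.e-04 -1.e+00] tau7 1.177
t 48.35 pos [0.6498 0.1845 0.2094] yaw -139.49 tilt [ 0.e+00  2.e-04 -1.e+00] w 0.0682 F [ 0.36 -1.03 -0.14]
tool delta mm (before turn) [-0.2  0.2 -0.6]
(array([  74,   95,  139, 1223, 4660,  115,  113,  142,  108,  111,  673,
        746,    2,    0]), array([0.06 , 0.062, 0.064, 0.066, 0.068, 0.07 , 0.072, 0.074, 0.076,
       0.078, 0.08 , 0.082, 0.084, 0.086, 0.088]))
```

View pics/w22.png

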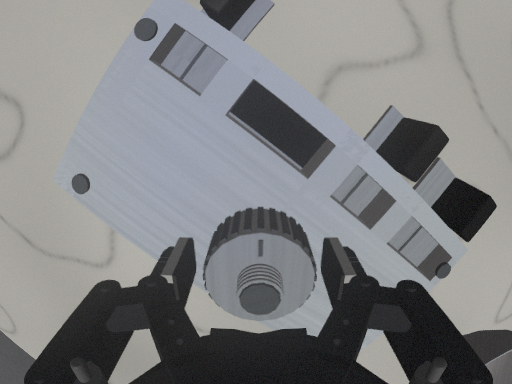

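play_rows(
  commands=[
    [0, 0, 0, 0],
    [0, 0, 0, 0],
    [0, 0, 0, 0],
    [0, 0, 0, 0],
    [0, 0, 0, 0],
    [0, 0, 8e-05, 7],
    [0, 0, 8e-05, 7],
    [0, 0, 8e-05, 7],
    [0, 0, 8e-05, 7],
    [0, 0, 8e-05, 7],
    [0, 0, 8e-05, 7],
    [0, 0, 8e-05, 7],
    [0, 0, 8e-05, 7],
    [0, 0, 8e-05, 7],
    [0, 0, 8e-05, 7],
    [0, 0, 8e-05, 7],
    [0, 0, 8e-05, 7],
    [0, 0, 8e-05, 7],
    [0, 0, 8e-05, 7],
    [0, 0, 8e-05, 7],
  ],
  claw=0.0,
  force=60,
)

```text
t: 50.4
eef_pos: [0.6496, 0.1854, 0.2084]
tool_rot: [0.0, 0.536, 0.845, 0.0]
contact_force: [-1.7, -0.7, 5.9]
gripper_width: 0.583
```

```bash
python3 - <<'E'
from h import *
rs(); c=wshot('w23'); cv2.imwrite('pics/w23z.png',c['frame'][180:384,130:390])
E
```

```text
t 50.4 pos [0.6496 0.1854 0.2084] yaw 115.2 q7 28.0 w 0.0498 F [-1.7 -0.7  5.9] M [-0.19  0.51  0.27] tilt [ 1.e-04 -0.e+00 -1.e+00] tau7 1.095
```

View pics/w23z.png

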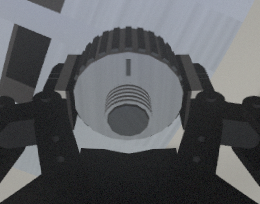

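play_rows(
  commands=[
    [0, 0, 6e-05, 5],
    [0, 0, 6e-05, 5],
    [0, 0, 6e-05, 5],
    [0, 0, 6e-05, 5],
    [0, 0, 6e-05, 5],
    [0, 0, 6e-05, 5],
    [0, 0, 6e-05, 5],
    [0, 0, 6e-05, 5],
    [0, 0, 6e-05, 5],
    [0, 0, 6e-05, 5],
  ],
)

```text
t: 51.45
eef_pos: [0.6497, 0.1854, 0.2078]
tool_rot: [0.0, 0.842, 0.54, 0.0]
contact_force: [-2.5, -0.9, 5.8]
gripper_width: 0.583
```

```bash
python3 - <<'E'
from h import *
rs()
E
```

```text
t 51.45 pos [0.6497 0.1854 0.2078] yaw 65.3 q7 -12.5 w 0.0498 F [-2.5 -0.9  5.8] M [-0.12  0.54  0.18] tilt [ 1.e-04 -1.e-04 -1.e+00] tau7 0.751
```

play_rows(
  commands=[
    [0, 0, 5e-05, 4],
    [0, 0, 5e-05, 4],
    [0, 0, 5e-05, 4],
    [0, 0, 5e-05, 4],
    [0, 0, 5e-05, 4],
    [0, 0, 5e-05, 4],
    [0, 0, 5e-05, 4],
  ],
)

```text
t: 52.15
eef_pos: [0.6497, 0.1854, 0.2076]
tool_rot: [0.0, 0.947, 0.32, 0.0]
contact_force: [-2.3, -0.7, 6.2]
gripper_width: 0.577
```

```bash
python3 - <<'E'
from h import *
rs(); c=wshot('w24'); cv2.imwrite('pics/w24z.png',c['frame'][180:384,130:390])
E
```

```text
t 52.15 pos [0.6497 0.1854 0.2076] yaw 37.4 q7 -35.8 w 0.0493 F [-2.3 -0.7  6.2] M [-0.15  0.49  0.21] tilt [ 3.e-04 -2.e-04 -1.e+00] tau7 0.58
```

View pics/w24z.png

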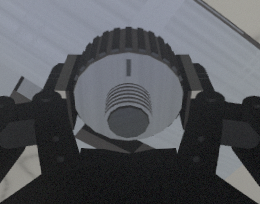

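play_rows(
  commands=[
    [0, 0, 4e-05, 3],
    [0, 0, 4e-05, 3],
    [0, 0, 4e-05, 3],
    [0, 0, 4e-05, 3],
    [0, 0, 4e-05, 3],
  ],
)

```text
t: 52.7
eef_pos: [0.6516, 0.1867, 0.2077]
tool_rot: [0.001, 0.98, 0.197, 0.003]
contact_force: [5.6, -1.2, -3.3]
gripper_width: 0.578
```

```bash
python3 - <<'E'
from h import *
rs()
E
```

```text
t 52.7 pos [0.6516 0.1867 0.2077] yaw 22.8 q7 -48.4 w 0.0494 F [ 5.6 -1.2 -3.3] M [-0.28 -1.27  2.26] tilt [ 0.0064 -0.001  -1.    ] tau7 -1.538
```

play_rows(
  commands=[
    [0, 0, 4e-05, 3],
    [0, 0, 4e-05, 3],
    [0, 0, 4e-05, 3],
    [0, 0, 4e-05, 3],
    [0, 0, 4e-05, 3],
  ],
)

```text
t: 53.2
eef_pos: [0.6507, 0.1858, 0.2076]
tool_rot: [0.001, 0.998, 0.067, 0.001]
contact_force: [0.7, -1.0, 4.7]
gripper_width: 0.584
```

```bash
python3 - <<'E'
from h import *
rs()
E
```

```text
t 53.2 pos [0.6507 0.1858 0.2076] yaw 7.7 q7 -61.3 w 0.0499 F [ 0.7 -1.   4.7] M [-0.42 -0.    1.6 ] tilt [ 0.0029 -0.002  -1.    ] tau7 -1.375
```

play_rows(
  commands=[
    [0, 0, 4e-05, 3],
    [0, 0, 4e-05, 3],
    [0, 0, 4e-05, 3],
    [0, 0, 4e-05, 3],
    [0, 0, 4e-05, 3],
  ],
)

```text
t: 53.7
eef_pos: [0.6508, 0.1854, 0.2075]
tool_rot: [0.001, 0.998, -0.064, 0.002]
contact_force: [2.0, -2.8, 3.9]
gripper_width: 0.582
```

```bash
python3 - <<'E'
from h import *
rs()
E
```

```text
t 53.7 pos [0.6508 0.1854 0.2075] yaw -7.3 q7 -74.4 w 0.0497 F [ 2.  -2.8  3.9] M [-0.45 -0.38  2.21] tilt [ 0.0035 -0.0025 -1.    ] tau7 -1.489
```

The moment jumped from 0.2 to about 2.2 N m, so the ring has seated and the pads are now slipping. I check the mark.

```bash
python3 - <<'E'
from h import *
rs(); c=wshot('w25'); cv2.imwrite('pics/w25z.png',c['frame'][180:384,130:390])
E
```

```text
t 53.7 pos [0.6508 0.1854 0.2075] yaw -7.3 q7 -74.4 w 0.0497 F [ 2.  -2.8  3.9] M [-0.45 -0.38  2.21] tilt [ 0.0035 -0.0025 -1.    ] tau7 -1.489
```

View pics/w25z.png

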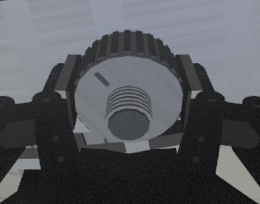

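The mark swung about 30° back relative to the jaws, so the ring is held firm on its seat. I release, lift and verify the height.

play_rows(
  commands=[
    [0, 0, 0, 0],
    [0, 0, 0, 0],
    [0, 0, 0, 0],
    [0, 0, 0, 0],
    [0, 0, 0, 0],
    [0, 0, -0.02, 0],
    [0, 0, -0.03, 0],
    [0, 0, -0.03, 0],
    [0, 0, -0.03, 0],
    [0, 0, 0, 0],
    [0, 0, 0, 0],
  ],
  claw=0.075,
)

```text
t: 54.85
eef_pos: [0.6498, 0.185, 0.3184]
tool_rot: [-0.001, 0.998, -0.066, 0.001]
contact_force: [-0.7, -0.7, -0.2]
gripper_width: 0.885
```

```bash
python3 - <<'E'
from h import *
rs(); c=wshot('w26')
P=wcloud(c); z=P[...,2]; C=np.array(hp(.08,0,0)[:2]); m=(np.linalg.norm(P[...,:2]-C,axis=-1)<.022)&(np.linalg.norm(P[...,:2]-C,axis=-1)>.014)&(z>.04)
print(np.histogram(P[m][:,2],bins=np.arange(.060,.090,.001)))
m=(np.linalg.norm(P[...,:2]-C,axis=-1)<.1)&(z>.025)&(z<.035); print('holder top',np.median(z[m]))
E
```

```text
t 54.85 pos [0.6498 0.185  0.3184] yaw -7.5 q7 -78.8 w 0.0756 F [-0.7 -0.7 -0.2] M [ 0.02  0.06 -0.02] tilt [ 0.0021  0.001  -1.    ] tau7 -0.025
(array([  0,   0,   0,   0,  14, 288, 719, 235,  10,   0,   0,   0,   0,
         0,   0,   0,   0,   0,   0,   0,   0,   0,   0,   0,   0,   0,
         0,   0,   0]), array([0.06 , 0.061, 0.062, 0.063, 0.064, 0.065, 0.066, 0.067, 0.068,
       0.069, 0.07 , 0.071, 0.072, 0.073, 0.074, 0.075, 0.076, 0.077,
       0.078, 0.079, 0.08 , 0.081, 0.082, 0.083, 0.084, 0.085, 0.086,
       0.087, 0.088, 0.089]))
holder top 0.030289440575435922
```

View pics/w26.png

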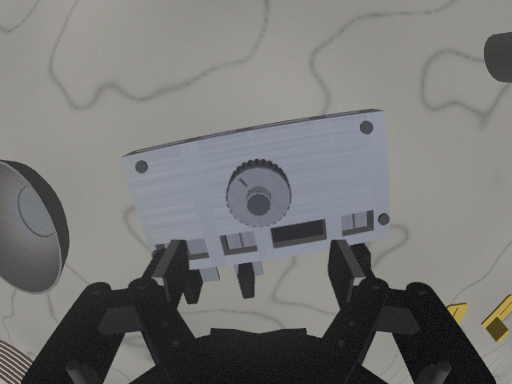

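The ring top is at 66.4 mm, the seated value. I back off and make a last check of blades and bystanders.

play_rows(
  commands=[
    [0, 0, -0.03, 0],
    [0, 0, -0.03, 0],
    [-0.03, 0, -0.02, 0],
    [-0.03, 0, 0, 0],
    [-0.03, 0, 0, 0],
    [-0.03, 0, 0, 0],
    [-0.03, 0, 0, 0],
    [0, 0, 0, 0],
    [0, 0, 0, 0],
  ],
)

```text
t: 55.8
eef_pos: [0.5005, 0.2054, 0.3962]
tool_rot: [0.0, 0.998, -0.065, -0.0]
contact_force: [-0.1, 0.0, -0.2]
gripper_width: 0.877
```

```bash
python3 - <<'E'
from h import *
rs(); c=wshot('w27'); hfins(c); s=shot('side','s27.png'); t=shot('top','t27.png'); P=cloud(t)
cv2.imwrite('pics/s27z.png',cv2.resize(s['frame'][60:260,150:400],None,fx=3,fy=3))
P0=cloud(dict(np.load('pics/top0.npz')))
for n,(u,v) in dict(bowl=(115,166),bottle=(415,208),shaker=(291,130),y1=(283,245),y2=(321,253)).items(): print(n,P0[v,u].round(3),P[v,u].round(3))
d=np.abs(t['frame'].astype(int)-np.load('pics/top0.npz')['frame']).max(-1)
for n,(u,v) in dict(bottle=(415,208),shaker=(291,130),y1=(283,245),y2=(321,253),bowl=(115,166)).items(): print(n,'diff>40 px',(d[v-25:v+25,u-25:u+25]>40).sum())
E
```

```text
t 55.8 pos [0.5005 0.2054 0.3962] yaw -7.4 q7 -84.8 w 0.0749 F [-0.1  0.  -0.2] M [-0.   -0.02 -0.01] tilt [-8.e-04  0.e+00 -1.e+00] tau7 -0.028
hfin px 355.0 104.0 z [0.0483 0.0519 0.0533] holder xy -0.0151 -0.0899 [29.3 12. ] 1.2 front x [-0.029  -0.0005]
hfin px 247.0 120.0 z [0.0504 0.0521 0.0535] holder xy -0.0147 0.0291 [29.4 12.1] 3.0 front x [-0.0289 -0.0002]
hfin px 193.0 130.0 z [0.0493 0.0521 0.0536] holder xy -0.0144 0.0889 [29.7 11.8] 2.1 front x [-0.0288  0.0001]
hfin px 43.0 146.0 z [0.0474 0.0539 0.0573] holder xy 0.0148 0.2931 [47.4  5.5] 86.6 front x [0.0115 0.0191]
hfin px 23.0 313.0 z [0.0479 0.05   0.0521] holder xy -0.2745 0.5265 [153.2  32. ] 12.9 front x [-0.3512 -0.202 ]
hfin px 395.0 375.0 z [0.0465 0.0523 0.0571] holder xy -0.5098 -0.1641 [59.3  9.5] 86.7 front x [-0.5159 -0.5045]
bowl [0.66  0.496 0.003] [0.66  0.496 0.002]
bottle [ 0.473 -0.491  0.12 ] [ 0.473 -0.49   0.122]
shaker [ 0.746 -0.12   0.089] [ 0.745 -0.12   0.092]
y1 [ 0.374 -0.086  0.003] [ 0.374 -0.086  0.002]
y2 [ 0.345 -0.211  0.005] [ 0.345 -0.211  0.005]
bottle diff>40 px 0
shaker diff>40 px 0
y1 diff>40 px 0
y2 diff>40 px 9
bowl diff>40 px 27
```

View pics/w27.png

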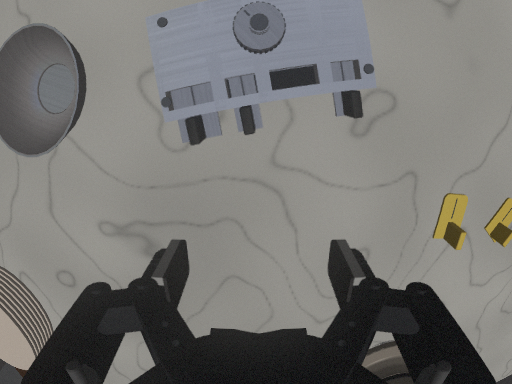

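View pics/s27z.png

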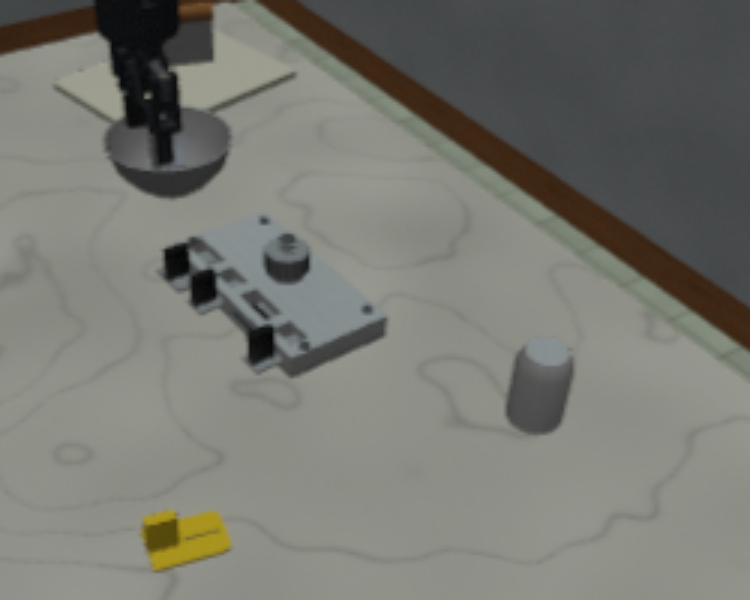

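All three fins stand flush at the face (centre x ≈ -15 mm, tops 52 mm), and nothing else has moved. I hand in.

```bash
python3 - <<'E'
from h import *
print(bot.hand_in())
E
```

```text
the job is handed in; nothing more can be done
None
```

The three blades present, two narrow and one wide, are each fully home and flat in a bay of matching width. The clamp ring is screwed down firm and released. The job was handed in at about 56 s; no fourth blade was on the counter.

- **Blades:** The last wrist view put the fin centres 14–15 mm in front of the holder's face (15 mm is home), with the tops at 52 mm as expected. On the way in I felt about 9–12 N of contact as each grip met the face. One narrow blade was knocked about 4 cm aside during the run, so I re-measured it before picking it up.
- **Ring:** I turned it clockwise about 1.45 turns in two strokes. The resistance then rose from 0.2 to about 2.2 N m and the pads slipped on the ring, about 30° by its index mark. After release the ring's top measured 66.4 mm, against 66 mm when seated.
- **Bystanders:** The bottle, shaker, bowl and both yellow look-alikes read the same positions as at the start. The only disagreement was a few changed pixels around the bowl and one look-alike in the top view. I take these to be arm shadow, as the depth readings there did not change.

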